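# Slide the tall carton home in the measuring corner

### The job

The tall slim carton has been set down anyhow on the white measuring board and has to be measured. Push it, low down on its body so that it slides on its base and does not tip, fully home into the corner where the two aluminium fences meet: one side flush against the back fence and the next side flush against the side fence. Do not lift it or take it between the fingers, and leave everything else on the board and the bench where it stands.

Things in the scene. Friction and masses are not known exactly. Their poses are not given: they have to be found in the camera images.
- measuring_corner: Fixed white plate, 10 mm thick, with two aluminium fences standing 30 mm above it at right angles. Origin: their inside corner, at bench level. x points away from the robot (turned up to 0.12 rad), y left, z up. Back fence: face at x = 0, out to y = -384 mm. Side fence: face at y = 0, out to x = -324 mm. Goods stand at x < 0, y < 0. A 300 mm upright rule stands outside the corner, x and y +16 to +54 mm.
- tall_carton: Brown carton standing upright on the plate, 44 x 44 mm, 230 mm tall, about 0.6 kg. Origin: centre of its underside; z up, x and y square to its sides. Starts 70 to 125 mm from the back fence, 90 to 200 mm from the side fence, turned up to 0.35 rad from square to them. Friction about 0.6: pushed higher than 30 mm above the plate it may tip. Home: centre at x = y = -22 mm in the corner's frame.
- squat_carton: Bystander on the plate, near its front right corner: brown carton 80 x 60 x 50 mm high. Origin: centre of its underside.
- big_nut: Bystander on the plate, near its front left corner: steel hexagon nut lying flat, 46 mm across flats, 24 mm high. Origin: centre of its underside.
- spray_can: Bystander on the bench to the left of the board: grey spray can with white cap, 65 mm diameter, 190 mm tall. Origin: centre of its underside.
- tape_roll: Bystander on the bench to the right: roll of tape lying flat, 100 mm diameter, 48 mm high. Origin: centre of its underside.
- hex_bolt: Bystander on the bench to the right: steel bolt standing on its hexagon head, head 30 mm across flats, 97 mm tall. Origin: centre of its underside.
- marker_pen: Bystander on the bench at the near right: marker pen lying down, 130 mm long, about 18 mm thick. Origin: at the bench under its middle; x along the pen.

How it is judged:
By the outcome, as a careful person would: the job done as asked, in the order asked, and still so for the second after the job is handed in, with the robot touching nothing.
It also fails if it takes over 61 s, if anything falls off the work surface, if the arm or the gripper's body presses on something with over 40 N, if the wrist force passes 120 N, or if a joint passes its speed limit or range.

### The arm

A 6-joint arm with a two-finger parallel gripper is mounted at the origin on the work surface. World frame = base frame: x ahead of the robot, y to its left, z up, the work surface at z = 0. Lengths are in m, angles in rad, forces in N, time in s.
With the tool pointing down it reaches from about 0.35 to 0.975 m from the base axis. Payload 4.9 kg.
Tool frame: the origin (TCP) lies at the very end of the fingers, on their centre line; the grasp point (between the pads) lies 19 mm behind it (manip.hold_point_z is the distance from the TCP to the grasp point, in m); z points along the fingers, y is the direction in which the jaws open and shut (so a half turn about z gives the same grasp; the last joint's range is limited). The gripper opens to 85 mm and grips with 20 to 120 N. Pads are 22 mm wide; open, the fingers measure 114 mm over their backs; the gripper's body (76 mm by 85 mm) begins 54 mm behind the grasp point. The pads swing forward as they close: fully open they stand 13 mm farther back than shut.
Start: joints at [-1.247, 0.053, 1.613, -0, 1.476, -0.119], TCP at [0.268, -0.565, 0.231] pointing down, gripper open.
Joint ranges: [-3.01, 3.01], [-1.01, 2.22], [0.06, 2.58], [-1.02, 4.17], [0.09, 2.62], [-3.14, 3.14]. Speed limits (rad/s): [2.57, 2.57, 3.14, 3.14, 3.14, 3.14].

### API

Orientations are given as a unit quaternion [w, x, y, z].
In Python, from plant import manip gives the robot as it stands. The module is installed in compiled form; this text tells all that it offers.
- The arm moves only by the shell command python3 -m creep 'ROWS'. ROWS is JSON, a list of rows, each a list of 7 numbers: the turn, a rotation vector about the tool's x, y, z in degrees, then the shift along the tool's x, y, z in m, then the opening, from 0 (shut) to 1 (fully open). In form: [[ax, ay, az, tx, ty, tz, jaw], ...]. A call has 1 to 20 rows; each row shifts and turns the commanded pose from where the row before left it, along the tool's axes as they then stand; what a row does not reach is not made up. A row lasts 1/12 s, in which the tool goes at most 41.7 mm and 7.16 degrees, less where a joint would pass 70% of its speed; a pose out of reach is approached as far as the arm can. A call is refused whole if a number of a shift passes 0.0417 or a number of a turn 7.16, either way. A call with a gripper value outside its range is refused whole. The fingers move at their own pace and stop on an object; the grip force is fixed at half the most. Time passes only in rows, so rows that do not move let the fingers close. It gives the time, the measured TCP pose, the force and the opening at its end, in the units of the state.
- manip.state(): the state, without advancing time (a new reading comes with each control period).
- manip.grab_frame(name): name is "side" or "top"; returns the picture (384x512x3 uint8, blue, green, red); there is no depth.
- manip.get_calibration(name): a dict with "fx", "fy", "cx", "cy" (pixels), "xyz" and "attitude" of the camera in the world. Camera axes: x right, y down, z forward; pixel columns grow to the right and rows downward; lengths in m; the calibration is good to about 2 mm. A picture is of the moment at which its call begins. get_calibration takes no time and is no camera call.
- manip.job_done(): hands the job in, once; it reports no verdict.
Trained networks look in the newest picture that a camera, given by its name, has taken for a name from the list of things; names that differ only in an ending like _2 or _b are one class to them, and where a whole thing is asked for, a point or a joint stands for the part that bears it (a point fixed in the world has none). Each returns a list of dicts, best first, with "confidence" (0 to 1); they miss things now and then, are a little off and sometimes report something else, mostly with a low value. They report only what shows in the picture. A call takes as long as a camera call.
- manip.cut_out(target, camera): "pixels" (384x512 bool, what is visible of it) and "rect" ([left, top, right, bottom] in pixels, round what is visible of it).
The state is a dict: "time": time; "joint_pos": joint angles; "joint_vel": joint speeds; "joint_efforts": joint torques, N m; "tool_pos": TCP position; "tool_rot": TCP orientation; "contact_force": force on the tool from outside, world axes, zero at the start; "ft_torque": the same for the moment, N m; "gripper_width": opening from 0.0 (shut) to 1.0 (fully open).
Only numpy, scipy, OpenCV 4.12 (cv2) and the standard library are available. Lean on these libraries where they do the work, as an engineer would, in place of code of your own. Each camera call takes 0.05 s, during which the arm holds its last target.

## Working session

There is one attempt and no reset: what is moved stays moved. The work goes in short steps, Python scripts to look and compute and a shell command to move; the robot and the scene stay as the last step left them, time stands still between calls to the robot, and variables do not carry over. Pictures are saved under pics/ and viewed, and the job is handed in when it is done.

```bash
mkdir -p pics; ls; python3 - <<'E'
from plant import manip
import cv2
s=manip.state()
print({k:s[k] for k in('time','tool_pos','tool_rot','contact_force','gripper_width')})
for n in('side','top'):
    cv2.imwrite(f'pics/{n}0.png',manip.grab_frame(n)); print(manip.get_calibration(n))
E
```

```text
pics
{'time': 0.0, 'tool_pos': array([ 0.26757046, -0.5641379 ,  0.23005686]), 'tool_rot': array([-1.02155895e-03,  9.75596977e-01,  2.19566576e-01, -1.13158970e-04]), 'contact_force': array([-0.20250128,  0.65593708,  0.10693404]), 'gripper_width': 1.0005008276000829}
{'fx': 428.0400578966727, 'fy': 428.0400578966727, 'cx': 261.19511764042613, 'cy': 191.6719773446539, 'xyz': array([ 0.21729065, -1.00653754,  0.75256883]), 'attitude': array([-0.45945602,  0.86896379, -0.16823336,  0.0741595 ])}
{'fx': 449.3630540275431, 'fy': 449.3630540275431, 'cx': 256.87576937172275, 'cy': 182.96739764774495, 'xyz': array([ 0.4388827 , -0.02150636,  1.2030083 ]), 'attitude': array([ 0.03191054, -0.70435986,  0.70776185, -0.04395541])}
```

View pics/side0.png

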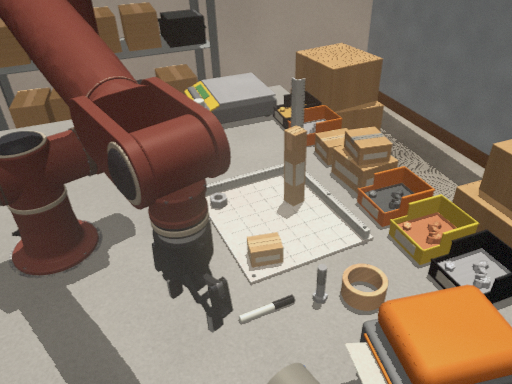

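View pics/top0.png

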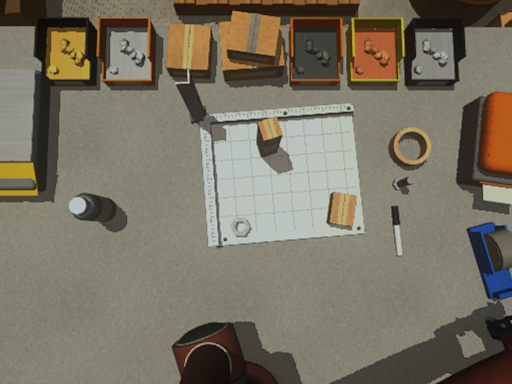

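The top view shows the corner at about (211,121), the tall carton's top at (270,128), the nut at (241,227), and the squat carton at (342,210). Next I'll zoom in and measure.

```bash
cat > h.py <<'E'
import numpy as np, cv2
from scipy.spatial.transform import Rotation as R
from plant import manip
def cal(n):
    c=manip.get_calibration(n); q=c['attitude']; return c,R.from_quat([q[1],q[2],q[3],q[0]]).as_matrix()
def bp(n,px,z):
    c,M=cal(n); px=np.atleast_2d(px).astype(float)
    d=np.c_[(px[:,0]-c['cx'])/c['fx'],(px[:,1]-c['cy'])/c['fy'],np.ones(len(px))]@M.T
    return c['xyz']+d*((z-c['xyz'][2])/d[:,2])[:,None]
def pj(n,P):
    c,M=cal(n); p=(np.atleast_2d(P)-c['xyz'])@M
    return np.c_[c['fx']*p[:,0]/p[:,2]+c['cx'],c['fy']*p[:,1]/p[:,2]+c['cy']]
E
python3 - <<'E'
from h import *
t=cv2.imread('pics/top0.png'); s=cv2.imread('pics/side0.png')
cv2.imwrite('pics/tz.png',cv2.resize(t[95:255,195:370],None,fx=4,fy=4,interpolation=cv2.INTER_CUBIC)[:600])
cv2.imwrite('pics/sz.png',cv2.resize(s[70:270,200:375],None,fx=3,fy=3,interpolation=cv2.INTER_CUBIC))
for n in('top','side'):
    r=manip.cut_out('tall_carton',n)[:1]
    for d in r:
        print(n,d['confidence'],d['rect']); cv2.imwrite(f'pics/m_{n}.png',d['pixels'].astype(np.uint8)*255)
        cs,_=cv2.findContours(d['pixels'].astype(np.uint8),0,2); print(cv2.approxPolyDP(max(cs,key=cv2.contourArea),2,True)[:,0].tolist())
E
```

```text
top 0.68 [257.1, 116.5, 282.0, 156.8]
[[276, 116], [256, 123], [256, 144], [260, 156], [273, 154], [277, 150], [282, 132]]
side 0.95 [285.2, 126.7, 305.8, 203.4]
[[297, 125], [288, 128], [284, 133], [283, 198], [292, 204], [304, 199], [306, 132]]
```

View pics/tz.png

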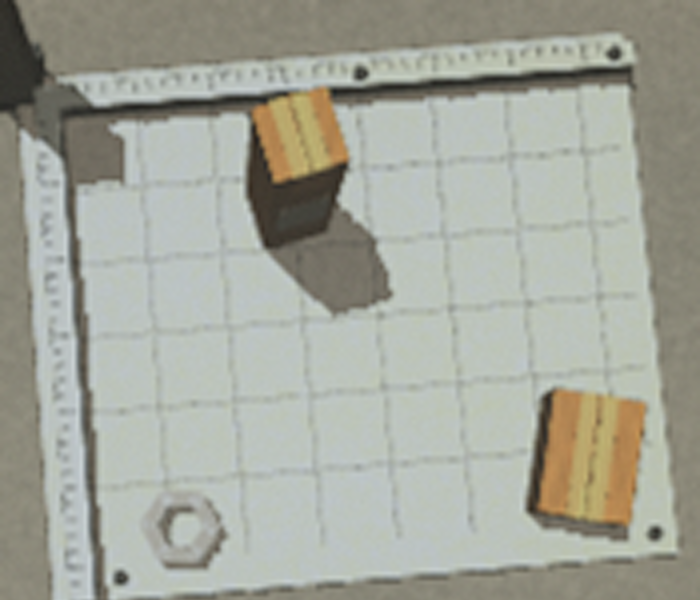

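View pics/sz.png

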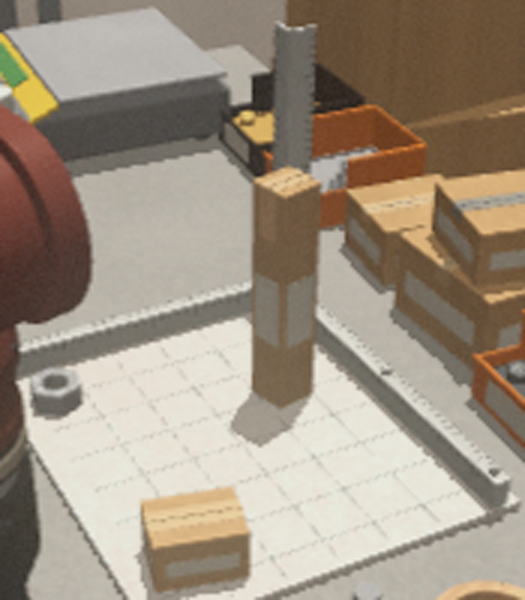

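```bash
python3 - <<'E'
from h import *
def z2(p): p=np.array(p,float); return (p+.5)/4-.5+[195,95]
B=bp('top',z2([(140,103),(632,68)]),.04)[:,:2]; S=bp('top',z2([(62,140),(96,580)]),.04)[:,:2]
b=(B[1]-B[0]);s=(S[1]-S[0])
print('back dir',np.degrees(np.arctan2(-b[0],-b[1]))*-1,'yaw=',np.degrees(np.arctan2(b[0],-b[1])),'side yaw',np.degrees(np.arctan2(-s[1],-s[0])))
a=np.linalg.solve(np.c_[b,-s],S[0]-B[0]); C=B[0]+a[0]*b; print('corner',C)
yaw=.5*(np.arctan2(b[0],-b[1])+np.arctan2(-s[1],-s[0]))
T=bp('top',z2([(252,103),(328,88),(348,162),(274,181)]),.24)[:,:2]
print('edges',np.linalg.norm(T-np.roll(T,1,0),axis=1)); 
e=T-np.roll(T,-1,0); ang=np.degrees(np.arctan2(e[:,1],e[:,0])); print('ang',ang)
c=T.mean(0);print('carton',c)
# side: bottom corners px
P=bp('side',[(283.8,200),(292.6,204.5),(304.5,200.3)],.01);print('side base',P)
Rm=np.array([[np.cos(yaw),-np.sin(yaw)],[np.sin(yaw),np.cos(yaw)]])
print('in corner frame',(c-C)@Rm,'yaw',yaw)
for q in [(0,0),(0,-.384),(-.324,0)]: 
    w=C+Rm@q; print(w,pj('side',[*w,.04]),pj('top',[*w,.04]))
print('nut',bp('top',z2([(185,528)]),.034),'squat',bp('top',z2([(595,455)]),.06))
for n,x,z in (('spray_can','top',.19),):
  print(bp('top',[(82,206)],.19))
E
```

```text
back dir 4.07218495571215 yaw= 4.07218495571215 side yaw 4.637900069998984
corner [0.72690635 0.08228105]
edges [0.04495901 0.04253431 0.04260037 0.04180031]
ang [ 101.29592849   14.26006273  -75.52878077 -164.87665578]
carton [ 0.6633989  -0.06707224]
side base [[ 0.63466987 -0.06034721  0.01      ]
 [ 0.64924762 -0.09112742  0.01      ]
 [ 0.69031217 -0.08584255  0.01      ]]
in corner frame [-0.07466547 -0.14409951] yaw 0.07600983091365712
[0.72690635 0.08228105] [[292.26458158 162.4326578 ]] [[209.52074126 121.80518101]]
[ 0.75606603 -0.30061021] [[364.51593317 229.72562486]] [[353.81029235 110.84079852]]
[0.40384185 0.05767757] [[197.18378566 188.41905852]] [[218.4397403  245.34969062]]
nut [[4.51328067e-01 2.58275721e-04 3.40000000e-02]] squat [[ 0.49595093 -0.2617141   0.06      ]]
[[0.49763837 0.35307916 0.19      ]]
```

The carton's base as seen in the side view agrees with its top as seen from above: about (0.663, -0.069), turned 10° against the corner, which is turned 4.4°. I'll push with shut fingers and the tool leaned 35°, tips leading, so that the gripper body stays clear of the tall carton. First I turn and lean the tool.

```bash
python3 -m creep '[[0,0,7,0,0,-0.01,0],[0,0,7,0,0,-0.01,0],[0,0,7,0,0,-0.01,0],[0,7,0,0,0,0,0],[0,7,0,0,0,0,0],[0,7,0,0,0,0,0],[0,7,0,0,0,0,0],[0,7,0,0,0,0,0],[0,0,0,0,0,0,0]]'
cat >> h.py <<'E'
C=np.array([.727,.082]); YAW=.076
Rc=np.array([[np.cos(YAW),-np.sin(YAW)],[np.sin(YAW),np.cos(YAW)]])
def rep(target=None):
    s=manip.state(); q=s['tool_rot']; M=R.from_quat([q[1],q[2],q[3],q[0]]).as_matrix(); p=np.array(s['tool_pos'])
    f=s['contact_force']
    print('t',round(s['time'],2),'tcp',p.round(4),'corner',((p[:2]-C)@Rc).round(4),'F',np.round(f,1),'q',np.round(s['joint_pos'],2),'w',round(s['gripper_width'],2))
    ca=np.eye(3); ca[:2,:2]=Rc; print('axes in corner frame\n',(ca.T@M).round(3))
    if target is not None:
        w=np.r_[C+Rc@np.array(target[:2]),target[2]]; print('tool shift',(M.T@(w-p)).round(4),'world',(w-p).round(4))
E
python3 -c "
from h import *
rep((-.15,-.1457,.15))"
```

```text
time: 0.95
tool_pos: [0.2648, -0.5642, 0.2578]
tool_rot: [-0.013, 0.953, 0.033, 0.301]
contact_force: [-0.2, 0.6, -1.9]
gripper_width: -0.001
t 0.95 tcp [ 0.2648 -0.5642  0.2578] corner [-0.5099 -0.6092] F [-0.2  0.6 -1.9] q [-1.52 -0.02  1.73  0.62  1.47 -0.09] w -0.0
axes in corner frame
 [[ 0.818 -0.004  0.575]
 [-0.007 -1.     0.002]
 [ 0.575 -0.006 -0.818]]
tool shift [ 0.2294 -0.4644  0.2961] world [ 0.3237  0.4895 -0.1078]
```

```bash
python3 -m creep '[[0,0,0,0.0153,-0.031,0.0197,0],[0,0,0,0.0153,-0.031,0.0197,0],[0,0,0,0.0153,-0.031,0.0197,0],[0,0,0,0.0153,-0.031,0.0197,0],[0,0,0,0.0153,-0.031,0.0197,0],[0,0,0,0.0153,-0.031,0.0197,0],[0,0,0,0.0153,-0.031,0.0197,0],[0,0,0,0.0153,-0.031,0.0197,0],[0,0,0,0.0153,-0.031,0.0197,0],[0,0,0,0.0153,-0.031,0.0197,0],[0,0,0,0.0153,-0.031,0.0197,0],[0,0,0,0.0153,-0.031,0.0197,0],[0,0,0,0.0153,-0.031,0.0197,0],[0,0,0,0.0153,-0.031,0.0197,0],[0,0,0,0.0153,-0.031,0.0197,0],[0,0,0,0,0,0,0]]'
python3 -c "
from h import *
rep((-.15,-.1457,.03))
for n in('side','top'): cv2.imwrite(f'pics/{n}1.png',manip.grab_frame(n))
print(pj('side',manip.state()['tool_pos']),pj('top',manip.state()['tool_pos']))"
```

```text
time: 2.28
tool_pos: [0.5901, -0.0667, 0.1497]
tool_rot: [-0.013, 0.953, 0.041, 0.299]
contact_force: [-0.2, -0.2, -0.1]
gripper_width: 0.001
t 2.28 tcp [ 0.5901 -0.0667  0.1497] corner [-0.1478 -0.1379] F [-0.2 -0.2 -0.1] q [-0.36 -0.3   2.16  0.37  0.75  0.93] w 0.0
axes in corner frame
 [[ 0.82   0.01   0.572]
 [ 0.007 -1.     0.007]
 [ 0.572 -0.001 -0.82 ]]
tool shift [-0.0703  0.0079  0.0969] world [-0.0016 -0.0079 -0.1197]
[[270.37165422 164.16293451]] [[270.11580887 167.38119327]]
```

View pics/side1.png

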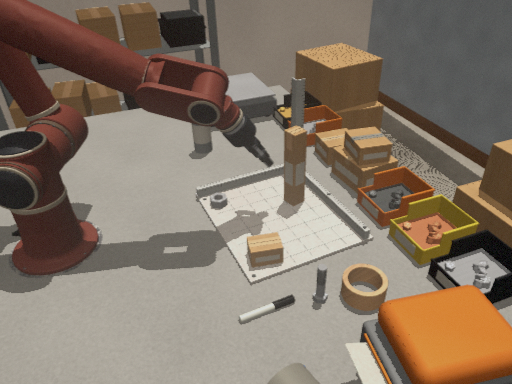

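View pics/top1.png

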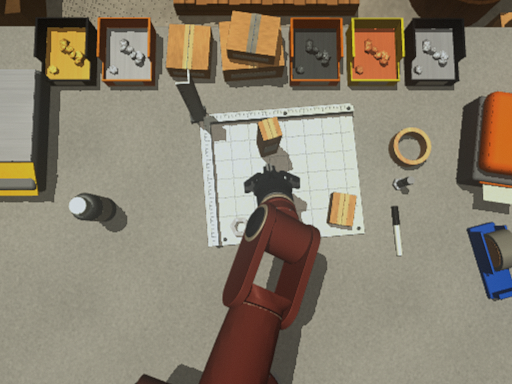

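The tip shows at (270,165) in the side view, as projected, 80 mm in front of the carton, and everything is clear. Now I lower it.

```bash
python3 -m creep '[[0,0,0,-0.0176,0.002,0.0242,0],[0,0,0,-0.0176,0.002,0.0242,0],[0,0,0,-0.0176,0.002,0.0242,0],[0,0,0,-0.0176,0.002,0.0242,0],[0,0,0,-0.0025,0,0.0035,0],[0,0,0,-0.0023,0,0.0033,0],[0,0,0,0,0,0,0]]'
python3 -c "
from h import *
rep((-.11,-.1457,.022))"
```

```text
time: 2.97
tool_pos: [0.5877, -0.0831, 0.0238]
tool_rot: [-0.011, 0.953, 0.036, 0.301]
contact_force: [-0.2, -0.2, 0.7]
gripper_width: 0.001
t 2.97 tcp [ 0.5877 -0.0831  0.0238] corner [-0.1515 -0.154 ] F [-0.2 -0.2  0.7] q [-0.39 -0.07  2.21  0.56  0.5   0.68] w 0.0
axes in corner frame
 [[ 0.819 -0.001  0.574]
 [-0.001 -1.    -0.001]
 [ 0.574  0.001 -0.819]]
tool shift [ 0.0329 -0.0084  0.0253] world [ 0.0407  0.0114 -0.0018]
```

```bash
python3 -m creep '[[0,0,0,0.0082,-0.003,0.0057,0],[0,0,0,0.0082,-0.003,0.0057,0],[0,0,0,0.0082,-0.003,0.0057,0],[0,0,0,0,0,0,0],[0,0,0,0,0,0,0]]'
python3 -c "
from h import *
rep((-.055,-.1457,.022))
for n in('side','top'): cv2.imwrite(f'pics/{n}2.png',manip.grab_frame(n))
im=cv2.imread('pics/side2.png');cv2.imwrite('pics/sz2.png',cv2.resize(im[70:270,180:375],None,fx=3,fy=3,interpolation=cv2.INTER_CUBIC))"
```

```text
time: 3.38
tool_pos: [0.6179, -0.0703, 0.0243]
tool_rot: [-0.011, 0.953, 0.037, 0.301]
contact_force: [-0.3, 0.4, -0.2]
gripper_width: 0.002
t 3.38 tcp [ 0.6179 -0.0703  0.0243] corner [-0.1203 -0.1435] F [-0.3  0.4 -0.2] q [-0.34 -0.    2.15  0.52  0.48  0.75] w 0.0
axes in corner frame
 [[ 0.818  0.002  0.575]
 [ 0.002 -1.     0.   ]
 [ 0.575  0.001 -0.818]]
tool shift [0.0521 0.0023 0.0394] world [ 0.0653  0.0028 -0.0023]
```

View pics/sz2.png

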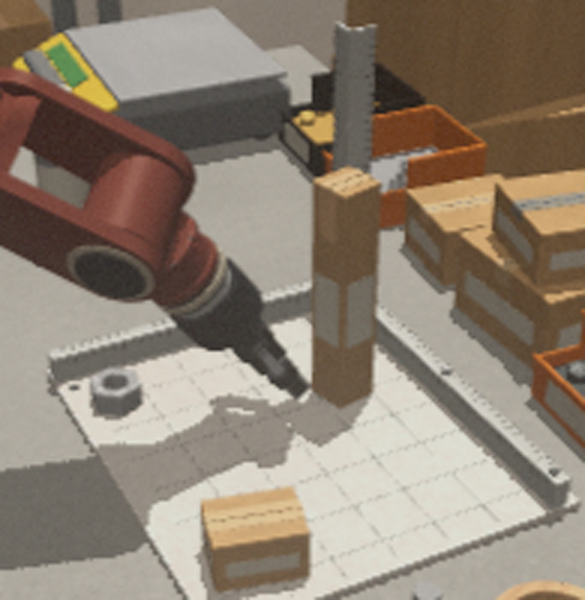

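The tips are low down and about 8 mm short of the face. Now I push toward the back fence at 3 mm per row, stopping short of home.

```bash
python3 -m creep '[[0,0,0,0.0024,0,0.0018,0],[0,0,0,0.0024,0,0.0018,0],[0,0,0,0.0024,0,0.0018,0],[0,0,0,0.0024,0,0.0018,0],[0,0,0,0.0024,0,0.0018,0],[0,0,0,0.0024,0,0.0018,0],[0,0,0,0.0024,0,0.0018,0],[0,0,0,0.0024,0,0.0018,0],[0,0,0,0.0024,0,0.0018,0],[0,0,0,0.0024,0,0.0018,0],[0,0,0,0.0024,0,0.0018,0],[0,0,0,0,0,0,0]]'
python3 -c "
from h import *
rep((-.055,-.1457,.022))
for n in('side','top'): cv2.imwrite(f'pics/{n}3.png',manip.grab_frame(n))
im=cv2.imread('pics/side3.png');cv2.imwrite('pics/sz3.png',cv2.resize(im[110:240,220:350],None,fx=4,fy=4,interpolation=cv2.INTER_CUBIC))
im=cv2.imread('pics/top3.png');cv2.imwrite('pics/tz3.png',cv2.resize(im[95:215,195:345],None,fx=4,fy=4,interpolation=cv2.INTER_CUBIC))"
```

```text
time: 4.48
tool_pos: [0.6491, -0.0677, 0.0215]
tool_rot: [-0.012, 0.953, 0.037, 0.3]
contact_force: [-1.4, 0.1, 0.6]
gripper_width: 0.001
t 4.48 tcp [ 0.6491 -0.0677  0.0215] corner [-0.089  -0.1434] F [-1.4  0.1  0.6] q [-0.31  0.07  2.07  0.5   0.47  0.79] w 0.0
axes in corner frame
 [[ 0.82   0.001  0.572]
 [ 0.    -1.     0.001]
 [ 0.572 -0.001 -0.82 ]]
tool shift [0.0282 0.0024 0.019 ] world [0.0341 0.0003 0.0005]
```

View pics/sz3.png

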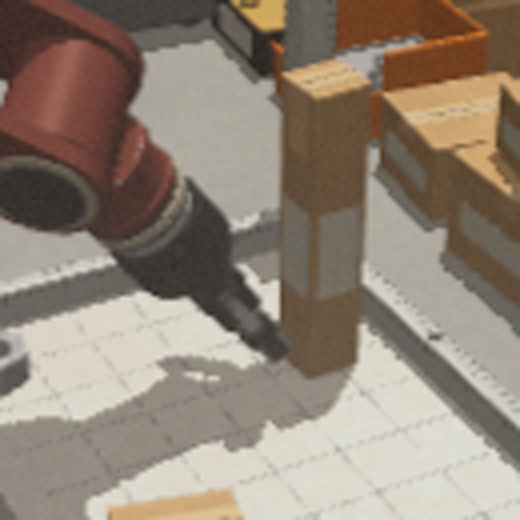

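View pics/tz3.png

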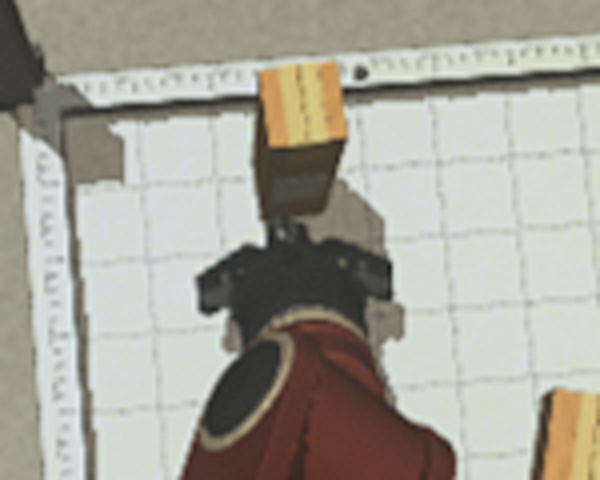

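The carton slides upright and has turned square. I continue toward the fence.

```bash
python3 -m creep '[[0,0,0,0.0025,0,0.0017,0],[0,0,0,0.0025,0,0.0017,0],[0,0,0,0.0025,0,0.0017,0],[0,0,0,0.0025,0,0.0017,0],[0,0,0,0.0025,0,0.0017,0],[0,0,0,0.0025,0,0.0017,0],[0,0,0,0.0025,0,0.0017,0],[0,0,0,0.0025,0,0.0017,0],[0,0,0,0.0016,0,0.0011,0],[0,0,0,0,0,0,0]]'
python3 -m creep '[[0,0,0,0.0012,0,0.0009,0],[0,0,0,0,0,0,0]]'
python3 -m creep '[[0,0,0,0.0012,0,0.0009,0],[0,0,0,0,0,0,0]]'
python3 -c "
from h import *
rep()"
```

```text
time: 5.42
tool_pos: [0.6759, -0.0662, 0.0224]
tool_rot: [-0.011, 0.953, 0.036, 0.301]
contact_force: [-1.0, 0.9, -1.2]
gripper_width: -0.003
time: 5.58
tool_pos: [0.677, -0.0661, 0.0222]
tool_rot: [-0.011, 0.953, 0.036, 0.301]
contact_force: [-2.9, 0.0, -2.1]
gripper_width: -0.004
time: 5.75
tool_pos: [0.6784, -0.0659, 0.0221]
tool_rot: [-0.012, 0.953, 0.036, 0.3]
contact_force: [-2.3, 0.3, -0.9]
gripper_width: -0.003
t 5.75 tcp [ 0.6784 -0.0659  0.0221] corner [-0.0597 -0.1438] F [-2.3  0.3 -0.9] q [-0.29  0.13  2.01  0.47  0.47  0.83] w -0.0
axes in corner frame
 [[ 0.819  0.     0.573]
 [ 0.    -1.     0.   ]
 [ 0.573 -0.    -0.819]]
```

```bash
for i in 1 2 3; do python3 -m creep '[[0,0,0,0.0012,0,0.0009,0],[0,0,0,0.0012,0,0.0009,0],[0,0,0,0,0,0,0]]' | egrep 'pos|force'; done
python3 -c "
from h import *
rep()
for n in('side','top'): cv2.imwrite(f'pics/{n}4.png',manip.grab_frame(n))
im=cv2.imread('pics/side4.png');cv2.imwrite('pics/sz4.png',cv2.resize(im[110:240,220:350],None,fx=4,fy=4,interpolation=cv2.INTER_CUBIC))
im=cv2.imread('pics/top4.png');cv2.imwrite('pics/tz4.png',cv2.resize(im[95:215,195:345],None,fx=4,fy=4,interpolation=cv2.INTER_CUBIC))"
```

```text
tool_pos: [0.6816, -0.0658, 0.0222]
contact_force: [-2.3, -0.3, -1.4]
tool_pos: [0.6846, -0.0655, 0.022]
contact_force: [-3.3, 0.0, -1.8]
tool_pos: [0.6854, -0.0654, 0.0211]
contact_force: [-22.6, -2.8, 10.5]
t 6.5 tcp [ 0.6854 -0.0654  0.0211] corner [-0.0527 -0.1438] F [-22.6  -2.8  10.5] q [-0.29  0.15  1.99  0.46  0.47  0.85] w -0.0
axes in corner frame
 [[ 0.822  0.002  0.57 ]
 [ 0.001 -1.     0.001]
 [ 0.57  -0.001 -0.822]]
```

View pics/sz4.png

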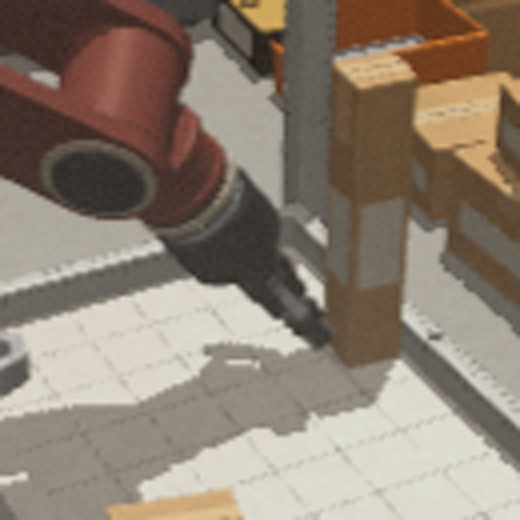

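View pics/tz4.png

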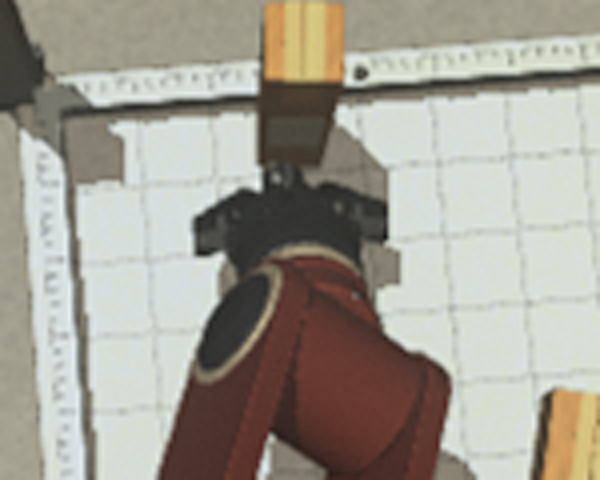

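The fence was reached at the expected tip position (22 N), but the carton now looks turned too far clockwise. I'll measure that.

```bash
cat >> h.py <<'E'
from scipy.optimize import least_squares
def fit(top,side,verbose=True):
    """fit carton pose to top-view corners (z=.24) order FL,FR,NR,NL and side base corners"""
    pass
def topq(n,pts,z=.24):
    T=bp(n,pts,z)[:,:2]; c=T.mean(0); e=[T[0]-T[3],T[1]-T[2]]; f=[T[0]-T[1],T[3]-T[2]]
    a=[np.degrees(np.arctan2(v[1],v[0])-YAW) for v in e]; b=[np.degrees(np.arctan2(-v[0],v[1])-YAW) for v in f]
    print(n,'centre corner-frame',((c-C)@Rc).round(4),'yaw rel',np.round(a+b,1),'edges',np.linalg.norm(T-np.roll(T,1,0),axis=1).round(4))
E
python3 - <<'E'
from h import *
im=cv2.imread('pics/top4.png'); cv2.imwrite('pics/a.png',cv2.resize(im[90:140,255:290],None,fx=12,fy=12,interpolation=cv2.INTER_CUBIC))
z=lambda p:(np.array(p,float)+.5)/4-.5+[195,95]
topq('top',z([(265,3),(343,3),(340,82),(264,79)]))
E
```

```text
top centre corner-frame [-0.0236 -0.1495] yaw rel [-5.5 -7.1 -4.4 -6.7] edges [0.0428 0.043  0.0446 0.0417]
```

View pics/a.png

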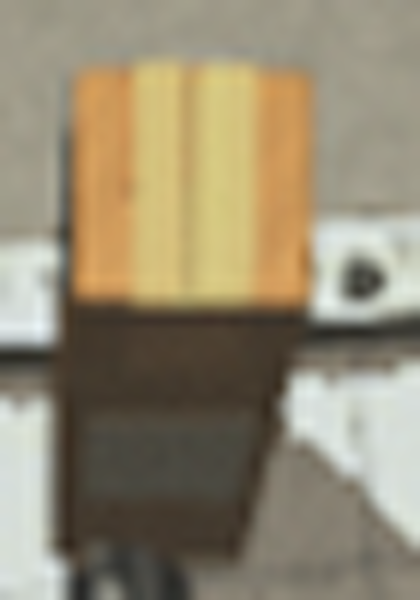

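It is 5.5° past square, touching with its far-left corner. I back off 8 mm, move 15 mm to the right and push again.

```bash
python3 -m creep '[[0,0,0,-0.0033,0,-0.0022,0],[0,0,0,-0.0033,0,-0.0022,0],[0,0,0,-0.0033,0.005,-0.0022,0],[0,0,0,0,0.005,0,0],[0,0,0,0,0.005,0,0],[0,0,0,0,0,0,0]]'
python3 -m creep '[[0,0,0,0.0025,0,0.0017,0],[0,0,0,0.0025,0,0.0017,0],[0,0,0,0.0012,0,0.0009,0],[0,0,0,0,0,0,0]]'
for i in 1 2; do python3 -m creep '[[0,0,0,0.0008,0,0.0006,0],[0,0,0,0.0008,0,0.0006,0],[0,0,0,0,0,0,0]]' | egrep 'pos|force'; done
python3 -c "
from h import *
rep()"
```

```text
time: 7.1
tool_pos: [0.6775, -0.0826, 0.0225]
tool_rot: [-0.011, 0.953, 0.036, 0.301]
contact_force: [0.8, 0.7, -0.2]
gripper_width: -0.005
time: 7.43
tool_pos: [0.6844, -0.0806, 0.0216]
tool_rot: [-0.011, 0.953, 0.037, 0.3]
contact_force: [-1.6, 0.1, 0.3]
gripper_width: -0.001
tool_pos: [0.6852, -0.0806, 0.0214]
contact_force: [-13.6, -3.0, 9.4]
tool_pos: [0.6857, -0.0807, 0.0212]
contact_force: [-31.5, -4.4, 22.1]
t 7.93 tcp [ 0.6857 -0.0807  0.0212] corner [-0.0536 -0.1591] F [-31.5  -4.4  22.1] q [-0.31  0.16  1.98  0.49  0.48  0.8 ] w 0.0
axes in corner frame
 [[ 0.822  0.002  0.57 ]
 [ 0.001 -1.     0.001]
 [ 0.57  -0.    -0.822]]
```

```bash
python3 -m creep '[[0,0,0,-0.005,0,-0.0034,0],[0,0,0,-0.01,0,-0.0068,0],[0,0,0,-0.02,0,-0.0138,0],[0,0,0,0,0,0,0]]'
python3 - <<'E'
from h import *
rep()
for n in('side','top'): cv2.imwrite(f'pics/{n}5.png',manip.grab_frame(n))
im=cv2.imread('pics/top5.png'); a=cv2.resize(im[90:140,250:300],None,fx=10,fy=10,interpolation=cv2.INTER_CUBIC)
im=cv2.imread('pics/side5.png'); b=cv2.resize(im[110:220,285:345],None,fx=5,fy=5,interpolation=cv2.INTER_CUBIC)
o=np.zeros((550,800,3),np.uint8); o[:500,:500]=a; o[:550,500:]=b; cv2.imwrite('pics/a5.png',o)
E
```

```text
time: 8.27
tool_pos: [0.6422, -0.0825, 0.0188]
tool_rot: [-0.012, 0.954, 0.036, 0.298]
contact_force: [-0.4, 0.4, -1.0]
gripper_width: 0.0
t 8.27 tcp [ 0.6422 -0.0825  0.0188] corner [-0.0971 -0.1576] F [-0.4  0.4 -1. ] q [-0.35  0.07  2.08  0.53  0.48  0.74] w 0.0
axes in corner frame
 [[ 0.822  0.001  0.57 ]
 [-0.001 -1.     0.002]
 [ 0.57  -0.002 -0.822]]
```

View pics/a5.png

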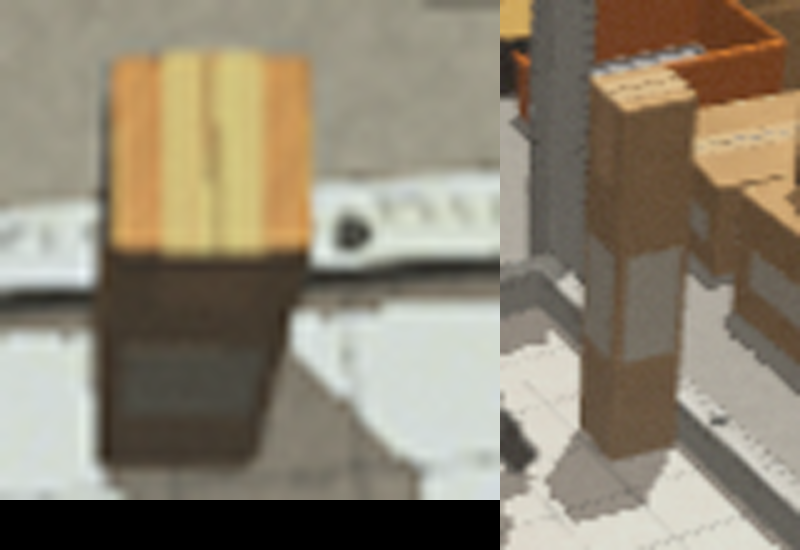

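```bash
python3 - <<'E'
from h import *
z=lambda p:(np.array(p,float)+.5)/10-.5+[250,90]
topq('top',z([(112,55),(312,57),(308,255),(108,250)]))
s=lambda p:(np.array(p,float)-[500,0]+.5)/5-.5+[285,110]
topq('side',s([(650,65),(695,97),(627,110),(590,78)]))  # order far-left.. in side view
P=bp('side',s([(583,428),(616,460),(676,437)]),.01)[:,:2]; print(((P-C)@Rc).round(4))
d=P[1]-P[0]; e=P[2]-P[1]; print(np.degrees([np.arctan2(-d[0]*-1,-d[1])-YAW,np.arctan2(e[1],e[0])-YAW]),np.linalg.norm(d),np.linalg.norm(e))
# predict outlines for relative yaw 0 and -5 at centre
for yr in (0,-5):
    q=np.array([(22,22),(22,-22),(-22,-22),(-22,22)])/1000; r=np.radians(yr); m=np.array([[np.cos(r),-np.sin(r)],[np.sin(r),np.cos(r)]])
    k=q@m.T; k[:,0]-=k[:,0].max(); k[:,1]+=-.1495
    w=C+k@Rc.T
    print(yr,'top',((pj('top',np.c_[w,[.24]*4])-[250,90]+.5)*10-.5).round(0).tolist(),'sidebase',((pj('side',np.c_[w,[.01]*4])-[285,110]+.5)*5-.5+[500,0]).round(0).tolist(),'sidetop',((pj('side',np.c_[w,[.24]*4])-[285,110]+.5)*5-.5+[500,0]).round(0).tolist())
E
```

```text
top centre corner-frame [-0.0235 -0.1499] yaw rel [-5.9 -6.1 -5.  -5.9] edges [0.0439 0.0441 0.0446 0.0439]
side centre corner-frame [-0.0276 -0.1564] yaw rel [-2.5 -5.8  0.6 -2.9] edges [0.0369 0.0449 0.0397 0.0426]
[[-0.0448 -0.1372]
 [-0.044  -0.1747]
 [-0.0004 -0.171 ]]
[1.22082497 4.83345495] 0.037490034293762395 0.043784555489630686
0 top [[100.0, 58.0], [298.0, 43.0], [316.0, 238.0], [116.0, 253.0]] sidebase [[639.0, 400.0], [677.0, 437.0], [613.0, 457.0], [576.0, 419.0]] sidetop [[656.0, 56.0], [699.0, 87.0], [629.0, 105.0], [587.0, 73.0]]
-5 top [[109.0, 57.0], [308.0, 59.0], [308.0, 255.0], [108.0, 253.0]] sidebase [[640.0, 402.0], [673.0, 441.0], [606.0, 457.0], [575.0, 418.0]] sidetop [[658.0, 58.0], [695.0, 90.0], [621.0, 105.0], [585.0, 72.0]]
```

```bash
python3 - <<'E'
from h import *
def ov(n,f,x0,y0,x1,y1,k,yr,col,im):
    q=np.array([(22,22),(22,-22),(-22,-22),(-22,22)])/1000; r=np.radians(yr); m=np.array([[np.cos(r),-np.sin(r)],[np.sin(r),np.cos(r)]])
    kk=q@m.T; kk[:,0]-=kk[:,0].max(); kk[:,1]+=-.1495
    w=C+kk@Rc.T
    for z in(.01,.24):
        p=((pj(n,np.c_[w,[z]*4])-[x0,y0]+.5)*k-.5).round().astype(int); cv2.polylines(im,[p],True,col,1)
    fp=np.array([(0,0),(0,-.384)])
    p=((pj(n,np.c_[C+fp@Rc.T,[.04]*2])-[x0,y0]+.5)*k-.5).round().astype(int); cv2.polylines(im,[p],False,(255,0,255),1)
ims=[]
for n,b,k in(('top',(250,90,300,145),10),('side',(285,120,345,210),6)):
    f=cv2.imread(f'pics/{n}5.png'); x0,y0,x1,y1=b
    im=cv2.resize(f[y0:y1,x0:x1],None,fx=k,fy=k,interpolation=cv2.INTER_CUBIC)
    ov(n,f,*b,k,0,(0,255,0),im); ov(n,f,*b,k,-5.5,(0,0,255),im); cv2.imwrite(f'pics/ov_{n}.png',im)
E
```

```text
(no output)
```

View pics/ov_top.png

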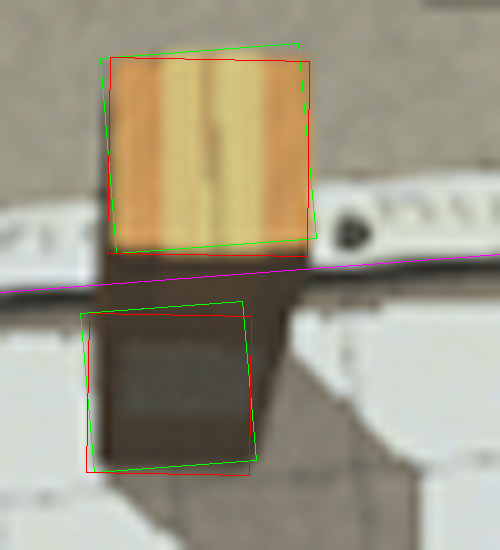

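View pics/ov_side.png

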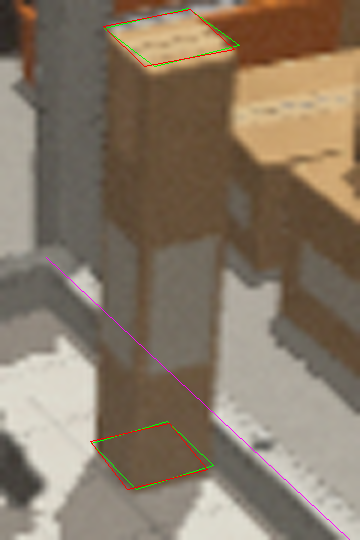

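The top overlay settles it: the carton is still about 5° past square (red outline). A wider pusher will square it, so I open the fingers to a gap of about 21 mm, much narrower than the carton. That puts a fingertip on each side of its centre for the next push.

```bash
python3 -m creep '[[0,0,0,0.001,-0.003,-0.002,0.28],[0,0,0,0,-0.0035,0,0.28],[0,0,0,0,0,0,0.28],[0,0,0,0,0,0,0.28],[0,0,0,0,0,0,0.28]]'
python3 -m creep '[[0,0,0,0.0082,0,0.0057,0.28],[0,0,0,0.0082,0,0.0057,0.28],[0,0,0,0.0065,0,0.0045,0.28],[0,0,0,0,0,0,0.28],[0,0,0,0,0,0,0.28]]'
python3 - <<'E'
from h import *
rep()
im=manip.grab_frame('top'); cv2.imwrite('pics/tz6.png',cv2.resize(im[90:155,240:310],None,fx=8,fy=8,interpolation=cv2.INTER_CUBIC))
E
```

```text
time: 8.78
tool_pos: [0.6454, -0.0768, 0.0234]
tool_rot: [-0.011, 0.953, 0.037, 0.301]
contact_force: [0.8, 0.4, -0.2]
gripper_width: 0.279
time: 9.2
tool_pos: [0.6736, -0.0749, 0.0236]
tool_rot: [-0.011, 0.953, 0.037, 0.301]
contact_force: [-0.7, -0.2, -0.5]
gripper_width: 0.278
t 9.2 tcp [ 0.6736 -0.0749  0.0236] corner [-0.0651 -0.1524] F [-0.7 -0.2 -0.5] q [-0.31  0.12  2.01  0.49  0.48  0.8 ] w 0.28
axes in corner frame
 [[ 0.819  0.001  0.574]
 [ 0.001 -1.     0.   ]
 [ 0.574  0.    -0.819]]
```

View pics/tz6.png

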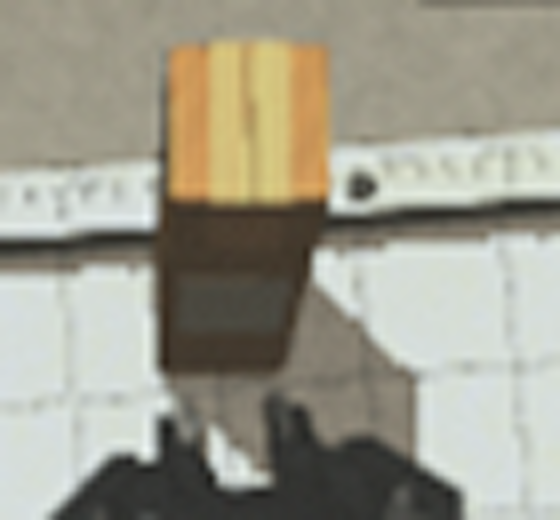

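```bash
python3 -m creep '[[0,0,0,0.0016,0,0.0012,0.28],[0,0,0,0.0016,0,0.0012,0.28],[0,0,0,0.0016,0,0.0012,0.28],[0,0,0,0.0016,0,0.0012,0.28],[0,0,0,0,0,0,0.28]]' | egrep 'pos|force'
for i in 1 2 3 ; do python3 -m creep '[[0,0,0,0.0008,0,0.0006,0.28],[0,0,0,0.0008,0,0.0006,0.28],[0,0,0,0,0,0,0.28]]' | egrep 'pos|force'; done
python3 - <<'E'
from h import *
rep()
im=manip.grab_frame('top'); cv2.imwrite('pics/tz7.png',cv2.resize(im[90:155,240:310],None,fx=8,fy=8,interpolation=cv2.INTER_CUBIC))
E
```

```text
tool_pos: [0.6811, -0.0744, 0.0234]
contact_force: [-0.3, 0.2, 0.2]
tool_pos: [0.6829, -0.0742, 0.0231]
contact_force: [0.4, -0.2, -0.9]
tool_pos: [0.6843, -0.0741, 0.0228]
contact_force: [-4.9, 0.2, 3.4]
tool_pos: [0.6861, -0.0748, 0.0228]
contact_force: [-8.2, -3.1, 6.0]
t 10.42 tcp [ 0.6861 -0.0748  0.0228] corner [-0.0527 -0.1532] F [-8.2 -3.1  6. ] q [-0.3   0.15  1.98  0.48  0.48  0.82] w 0.28
axes in corner frame
 [[ 0.82  -0.     0.573]
 [ 0.    -1.    -0.001]
 [ 0.573  0.001 -0.82 ]]
```

View pics/tz7.png

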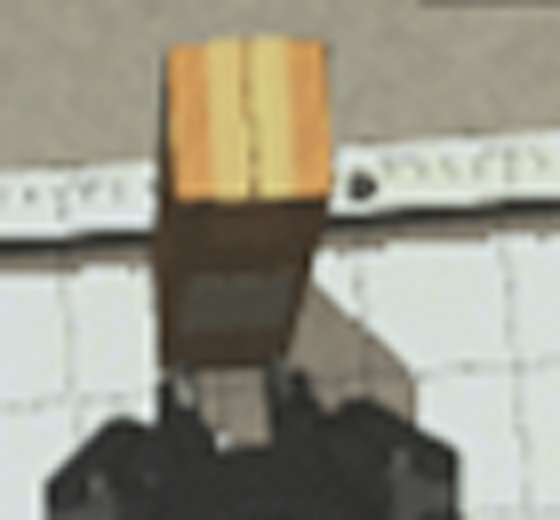

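It is turning back toward square. I keep pushing.

```bash

for i in 1 2 3 ; do python3 -m creep '[[0,0,0,0.0008,0,0.0005,0.28],[0,0,0,0.0008,0,0.0005,0.28],[0,0,0,0,0,0,0.28]]' | egrep 'pos|force'; done
python3 - <<'E'
from h import *
rep()
im=manip.grab_frame('top'); cv2.imwrite('pics/top8.png',im); cv2.imwrite('pics/tz8.png',cv2.resize(im[90:155,240:310],None,fx=8,fy=8,interpolation=cv2.INTER_CUBIC))
E
```

```text
tool_pos: [0.6869, -0.075, 0.0226]
contact_force: [-21.4, -5.8, 14.0]
tool_pos: [0.6872, -0.075, 0.0224]
contact_force: [-39.0, -7.6, 25.1]
tool_pos: [0.6875, -0.0749, 0.0222]
contact_force: [-55.2, -9.0, 38.9]
t 11.22 tcp [ 0.6875 -0.0749  0.0222] corner [-0.0514 -0.1535] F [-55.2  -9.   38.9] q [-0.3   0.16  1.98  0.47  0.49  0.83] w 0.28
axes in corner frame
 [[ 0.824  0.002  0.566]
 [ 0.002 -1.     0.001]
 [ 0.566 -0.    -0.824]]
```

View pics/tz8.png

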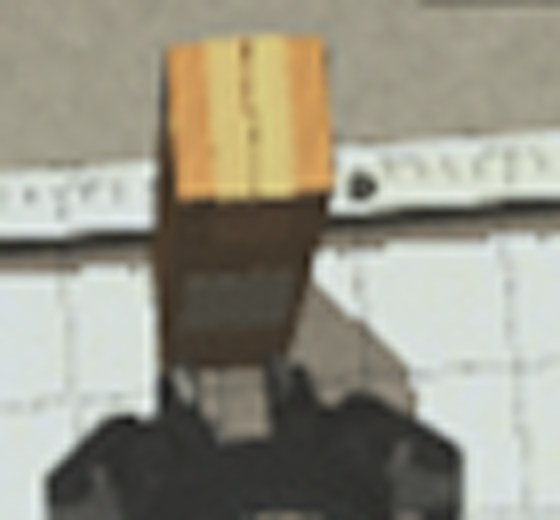

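It is now within about 1–2° of square against the back fence, and the push along the fence will finish that. I withdraw along the tool axis, then turn to push left.

```bash
python3 -m creep '[[0,0,0,-0.005,0,-0.0035,0.28],[0,0,0,-0.015,0,-0.02,0.28],[0,0,0,0,0,-0.035,0.28],[0,0,0,0,0,-0.038,0.2],[0,0,0,0,0.0,-0.038,0.2],[0,0,0,0,0.03,-0.02,0.2],[0,0,0,0,0.04,0,0.2],[0,0,0,0,0.04,0,0.2],[0,-7,0,0,0,0,0.2],[0,-7,0,0,0,0,0.2],[0,-7,0,0,0,0,0.2],[0,-7,0,0,0,0,0.2],[0,-7,0,0,0,0,0.2],[0,0,0,0,0,0,0.19]]'
python3 - <<'E'
from h import *
rep((-.03,-.24,.2))
im=manip.grab_frame('top'); cv2.imwrite('pics/top9.png',im); cv2.imwrite('pics/tz9.png',cv2.resize(im[80:200,190:350],None,fx=5,fy=5,interpolation=cv2.INTER_CUBIC))
E
```

```text
time: 12.43
tool_pos: [0.5991, -0.1911, 0.1384]
tool_rot: [0.0, 0.999, 0.039, -0.001]
contact_force: [-0.9, 0.1, 0.4]
gripper_width: 0.191
t 12.43 tcp [ 0.5991 -0.1911  0.1384] corner [-0.1483 -0.2626] F [-0.9  0.1  0.4] q [-0.43  0.13  1.69 -0.    1.32  1.07] w 0.19
axes in corner frame
 [[ 1.     0.002 -0.001]
 [ 0.002 -1.    -0.001]
 [-0.001  0.001 -1.   ]]
tool shift [ 0.1182 -0.0223 -0.0618] world [0.1162 0.0315 0.0616]
```

View pics/tz9.png

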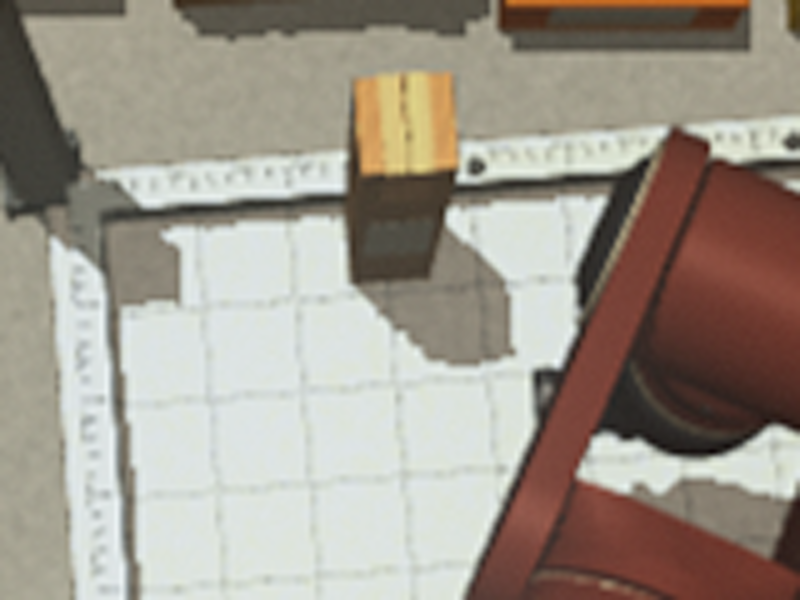

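```bash
python3 -m creep '[[0,0,0,0,0.01,-0.03,0.19],[0,0,0,0,0.01,-0.03,0.19],[0,0,0,0.0393,0,0,0.19],[0,0,0,0.0393,0,0,0.19],[0,0,0,0.0393,0,0,0.19],[0,0,-6.9,0,0,0,0.19],[0,0,-6.9,0,0,0,0.19],[0,0,-6.9,0,0,0,0.19],[0,0,-6.9,0,0,0,0.19],[0,0,-6.9,0,0,0,0.19],[0,0,-6.9,0,0,0,0.19],[0,0,-6.9,0,0,0,0.19],[0,0,-6.9,0,0,0,0.19],[0,0,-6.9,0,0,0,0.19],[0,0,-6.9,0,0,0,0.19],[0,0,-6.9,0,0,0,0.19],[0,0,-6.9,0,0,0,0.19],[0,0,-7.1,0,0,0,0.19],[0,0,0,0,0,0,0.19]]'
python3 -m creep '[[0,7,0,0,0,0,0.19],[0,7,0,0,0,0,0.19],[0,7,0,0,0,0,0.19],[0,7,0,0,0,0,0.19],[0,7,0,0,0,0,0.19],[0,0,0,0,0,0,0.19]]'
python3 -c "
from h import *
rep((-.03,-.225,.12))
for n in('side','top'): cv2.imwrite(f'pics/{n}10.png',manip.grab_frame(n))"
```

```text
time: 14.07
tool_pos: [0.7141, -0.2022, 0.1982]
tool_rot: [0.0, 0.68, 0.734, 0.001]
contact_force: [-1.0, -0.2, -0.0]
gripper_width: 0.19
time: 14.57
tool_pos: [0.7131, -0.2056, 0.1941]
tool_rot: [-0.223, 0.652, 0.695, 0.205]
contact_force: [-0.4, -0.5, -1.6]
gripper_width: 0.192
t 14.57 tcp [ 0.7131 -0.2056  0.1941] corner [-0.0357 -0.2857] F [-0.4 -0.5 -1.6] q [-0.56  0.54  1.17  0.5   1.79 -0.6 ] w 0.19
axes in corner frame
 [[ 0.011  1.     0.001]
 [ 0.816 -0.01   0.577]
 [ 0.577 -0.006 -0.816]]
tool shift [0.0069 0.0055 0.0955] world [ 0.001   0.061  -0.0741]
```

View pics/side10.png

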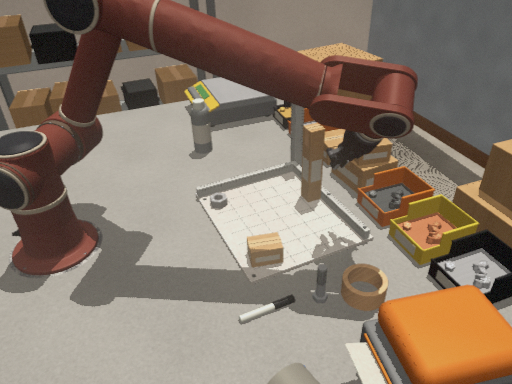

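View pics/top10.png

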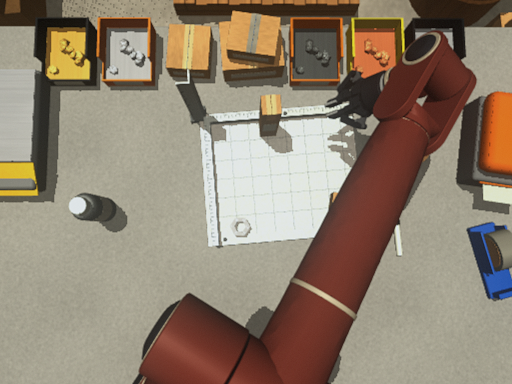

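The tool now leans left, with its tips to the right of the carton along the back fence and everything clear. I lower it.

```bash
python3 -m creep '[[0,0,0,0.0023,0.0018,0.0318,0.19],[0,0,0,0.0023,0.0018,0.0318,0.19],[0,0,0,0.0023,0.0018,0.0318,0.19],[0,0,0,-0.018,0,0.0255,0.19],[0,0,0,-0.018,0,0.0255,0.19],[0,0,0,0,0,0,0.19],[0,0,0,0,0,0,0.19]]'
python3 -c "
from h import *
rep((-.03,-.215,.0225))
for n in('side','top'): cv2.imwrite(f'pics/{n}11.png',manip.grab_frame(n))"
```

```text
time: 15.25
tool_pos: [0.715, -0.1397, 0.061]
tool_rot: [-0.222, 0.649, 0.699, 0.204]
contact_force: [-1.2, 0.1, 0.8]
gripper_width: 0.186
t 15.25 tcp [ 0.715  -0.1397  0.061 ] corner [-0.0288 -0.2201] F [-1.2  0.1  0.8] q [-0.49  0.61  1.31  0.51  1.58 -0.65] w 0.19
axes in corner frame
 [[ 0.002  1.    -0.002]
 [ 0.819 -0.     0.574]
 [ 0.574 -0.003 -0.819]]
tool shift [-0.0179 -0.0011  0.0345] world [-0.0016  0.005  -0.0385]
```

View pics/side11.png

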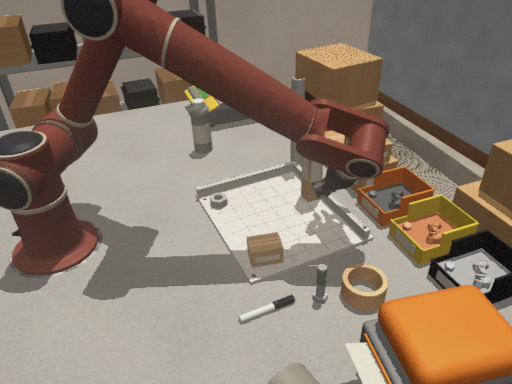

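```bash
python3 -m creep '[[0,0,0,-0.009,-0.002,0.0165,0.19],[0,0,0,-0.009,-0.001,0.0165,0.19],[0,0,0,0,0,0,0.19],[0,0,0,0,0,0,0.19]]'
python3 -c "
from h import *
rep((-.031,-.19,.0225))
im=manip.grab_frame('top'); cv2.imwrite('pics/tz12.png',cv2.resize(im[80:180,220:370],None,fx=5,fy=5,interpolation=cv2.INTER_CUBIC))"
```

```text
time: 15.68
tool_pos: [0.7112, -0.137, 0.0222]
tool_rot: [-0.222, 0.649, 0.698, 0.204]
contact_force: [-0.1, -0.5, -0.0]
gripper_width: 0.189
t 15.68 tcp [ 0.7112 -0.137   0.0222] corner [-0.0324 -0.2172] F [-0.1 -0.5 -0. ] q [-0.48  0.64  1.33  0.51  1.53 -0.67] w 0.19
axes in corner frame
 [[ 0.003  1.    -0.002]
 [ 0.818 -0.002  0.575]
 [ 0.575 -0.004 -0.818]]
tool shift [0.0224 0.0013 0.0154] world [-0.0007  0.0272  0.0003]
```

View pics/tz12.png

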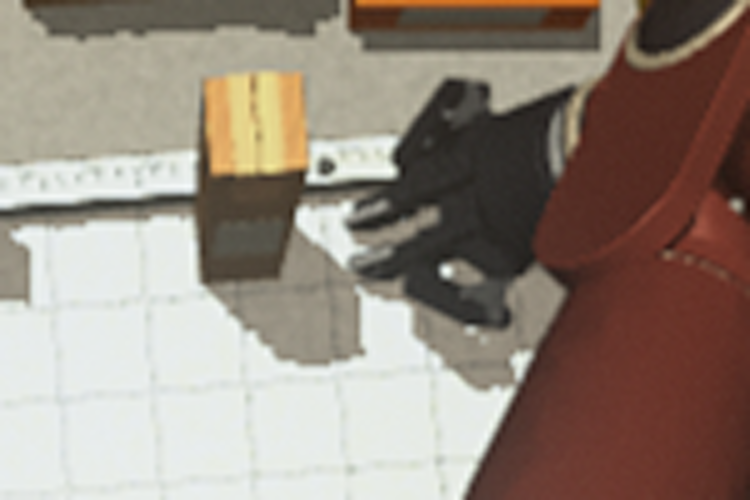

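```bash
python3 -m creep '[[0,0,0,0.0049,0,0.0034,0.19],[0,0,0,0.0049,0,0.0034,0.19],[0,0,0,0.0049,0,0.0034,0.19],[0,0,0,0.0025,0,0.0017,0.19],[0,0,0,0.0025,0,0.0017,0.19],[0,0,0,0.0025,0,0.0017,0.19],[0,0,0,0.0025,0,0.0017,0.19],[0,0,0,0.0025,0,0.0017,0.19],[0,0,0,0.0025,0,0.0017,0.19],[0,0,0,0.0025,0,0.0017,0.19],[0,0,0,0.0025,0,0.0017,0.19],[0,0,0,0.0025,0,0.0017,0.19],[0,0,0,0.0025,0,0.0017,0.19],[0,0,0,0,0,0,0.19]]'
python3 -c "
from h import *
rep((-.031,-.06,.0225))
im=manip.grab_frame('top'); cv2.imwrite('pics/tz13.png',cv2.resize(im[80:180,200:350],None,fx=5,fy=5,interpolation=cv2.INTER_CUBIC))"
```

```text
time: 16.9
tool_pos: [0.7091, -0.0893, 0.0249]
tool_rot: [-0.22, 0.649, 0.699, 0.205]
contact_force: [0.7, -2.4, -0.4]
gripper_width: 0.19
t 16.9 tcp [ 0.7091 -0.0893  0.0249] corner [-0.0308 -0.1695] F [ 0.7 -2.4 -0.4] q [-0.43  0.6   1.39  0.53  1.49 -0.64] w 0.19
axes in corner frame
 [[ 0.001  1.     0.001]
 [ 0.819 -0.001  0.574]
 [ 0.574  0.    -0.819]]
tool shift [ 0.0883 -0.0003  0.0648] world [-0.0085  0.1091 -0.0024]
```

View pics/tz13.png

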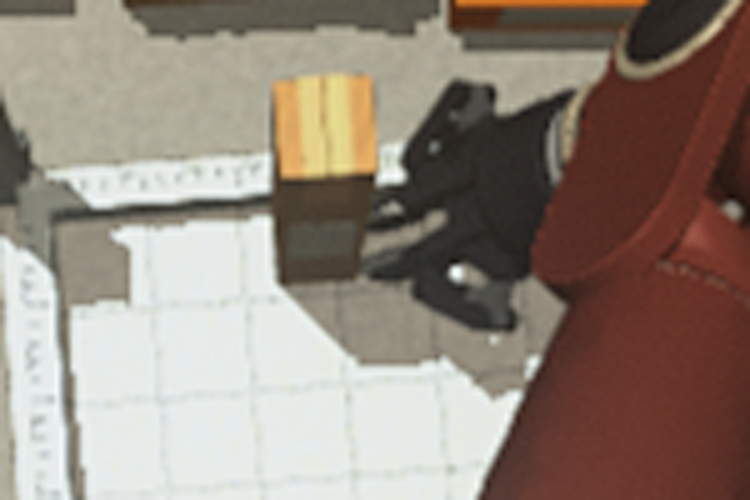

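```bash
python3 -m creep '[[0,0,0,0.0022,0,0.002,0.19],[0,0,0,0.0022,0,0.002,0.19],[0,0,0,0.0022,0,0.002,0.19],[0,0,0,0.0022,0,0.002,0.19],[0,0,0,0.0024,0,0.0018,0.19],[0,0,0,0.0024,0,0.0018,0.19],[0,0,0,0.0024,0,0.0018,0.19],[0,0,0,0.0024,0,0.0018,0.19],[0,0,0,0.0024,0,0.0018,0.19],[0,0,0,0.0024,0,0.0018,0.19],[0,0,0,0.0024,0,0.0018,0.19],[0,0,0,0.0024,0,0.0018,0.19],[0,0,0,0.0024,0,0.0018,0.19],[0,0,0,0.0024,0,0.0018,0.19],[0,0,0,0.0024,0,0.0018,0.19],[0,0,0,0.0024,0,0.0018,0.19],[0,0,0,0,0,0,0.19]]'
python3 -c "
from h import *
rep((-.031,-.06,.0225))
im=manip.grab_frame('top'); cv2.imwrite('pics/tz14.png',cv2.resize(im[80:180,200:350],None,fx=5,fy=5,interpolation=cv2.INTER_CUBIC))"
```

```text
time: 18.37
tool_pos: [0.7062, -0.0443, 0.0244]
tool_rot: [-0.219, 0.649, 0.7, 0.204]
contact_force: [-3.0, -9.6, 7.9]
gripper_width: 0.189
t 18.37 tcp [ 0.7062 -0.0443  0.0244] corner [-0.0303 -0.1244] F [-3.  -9.6  7.9] q [-0.38  0.57  1.44  0.55  1.45 -0.61] w 0.19
axes in corner frame
 [[ 0.     1.     0.002]
 [ 0.821 -0.001  0.571]
 [ 0.571  0.002 -0.821]]
tool shift [ 0.0518 -0.0008  0.0383] world [-0.0056  0.0642 -0.0019]
```

View pics/tz14.png

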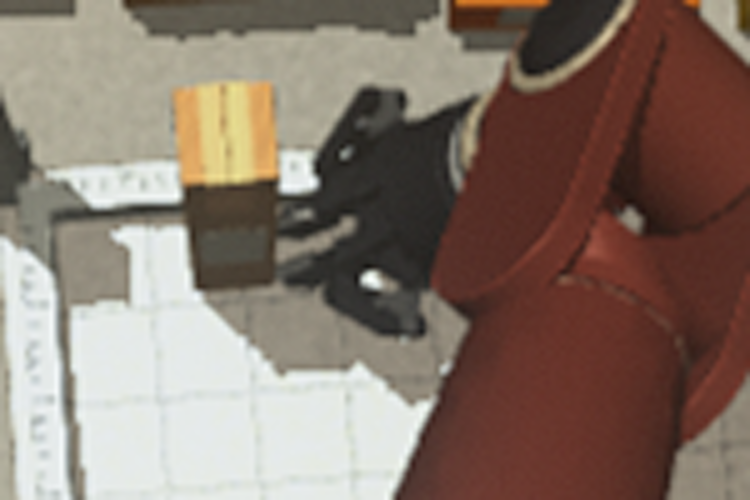

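```bash
python3 -m creep '[[0,0,0,0.0025,0,0.0017,0.19],[0,0,0,0.0025,0,0.0017,0.19],[0,0,0,0.0025,0,0.0017,0.19],[0,0,0,0.0025,0,0.0017,0.19],[0,0,0,0.0025,0,0.0017,0.19],[0,0,0,0.0025,0,0.0017,0.19],[0,0,0,0.0025,0,0.0017,0.19],[0,0,0,0.0025,0,0.0017,0.19],[0,0,0,0.0025,0,0.0017,0.19],[0,0,0,0.0025,0,0.0017,0.19],[0,0,0,0.0025,0,0.0017,0.19],[0,0,0,0.0025,0,0.0017,0.19],[0,0,0,0.0025,0,0.0017,0.19],[0,0,0,0.0025,0,0.0017,0.19],[0,0,0,0,0,0,0.19]]'
python3 -c "
from h import *
rep((-.031,-.06,.0225))
im=manip.grab_frame('top'); cv2.imwrite('pics/tz15.png',cv2.resize(im[80:180,190:340],None,fx=5,fy=5,interpolation=cv2.INTER_CUBIC))"
```

```text
time: 19.67
tool_pos: [0.7029, -0.001, 0.0243]
tool_rot: [-0.22, 0.649, 0.699, 0.204]
contact_force: [-2.0, -6.8, 4.5]
gripper_width: 0.191
t 19.67 tcp [ 0.7029 -0.001   0.0243] corner [-0.0303 -0.0809] F [-2.  -6.8  4.5] q [-0.32  0.54  1.48  0.56  1.41 -0.57] w 0.19
axes in corner frame
 [[ 0.     1.     0.002]
 [ 0.82  -0.001  0.572]
 [ 0.572  0.001 -0.82 ]]
tool shift [ 0.0161 -0.0007  0.0134] world [-0.0023  0.0208 -0.0018]
```

View pics/tz15.png

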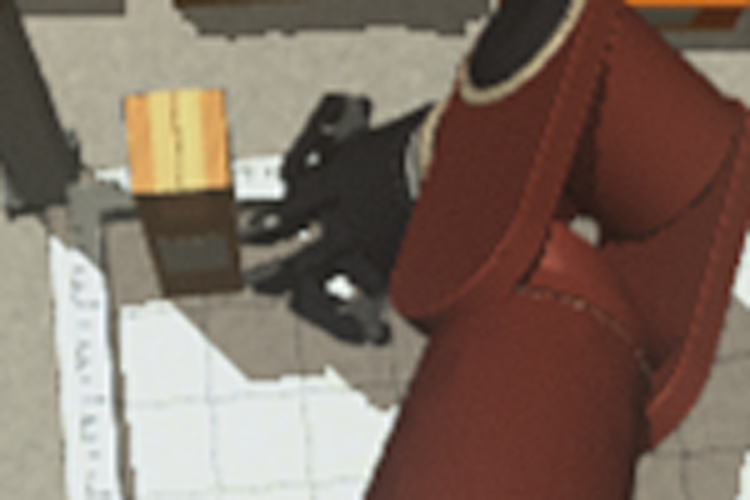

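```bash
python3 -m creep '[[0,0,0,0.0025,0,0.0017,0.19],[0,0,0,0.0025,0,0.0017,0.19],[0,0,0,0.0025,0,0.0017,0.19],[0,0,0,0.0025,0,0.0017,0.19],[0,0,0,0.0025,0,0.0017,0.19],[0,0,0,0.0025,0,0.0017,0.19],[0,0,0,0.0025,0,0.0017,0.19],[0,0,0,0,0,0,0.19]]'|egrep 'pos|force'
for i in 1 2 3 4; do python3 -m creep '[[0,0,0,0.0012,0,0.0009,0.19],[0,0,0,0.0004,0,0.0003,0.19],[0,0,0,0,0,0,0.19]]' | egrep 'pos|force'; done
python3 -c "
from h import *
rep()
im=manip.grab_frame('top'); cv2.imwrite('pics/top16.png',im);cv2.imwrite('pics/tz16.png',cv2.resize(im[85:165,190:270],None,fx=7,fy=7,interpolation=cv2.INTER_CUBIC))"
```

```text
tool_pos: [0.7012, 0.0204, 0.0243]
contact_force: [-1.0, -6.8, 3.9]
tool_pos: [0.7012, 0.0217, 0.0243]
contact_force: [-2.1, -9.0, 4.9]
tool_pos: [0.7011, 0.0236, 0.0243]
contact_force: [-2.8, -9.6, 5.0]
tool_pos: [0.7009, 0.0255, 0.0243]
contact_force: [-2.7, -9.5, 4.7]
tool_pos: [0.7008, 0.0272, 0.0243]
contact_force: [-2.9, -9.9, 5.7]
t 21.38 tcp [0.7008 0.0272 0.0243] corner [-0.0303 -0.0526] F [-2.9 -9.9  5.7] q [-0.29  0.53  1.5   0.58  1.39 -0.55] w 0.19
axes in corner frame
 [[ 0.     1.     0.002]
 [ 0.821 -0.001  0.572]
 [ 0.572  0.001 -0.821]]
```

View pics/tz16.png

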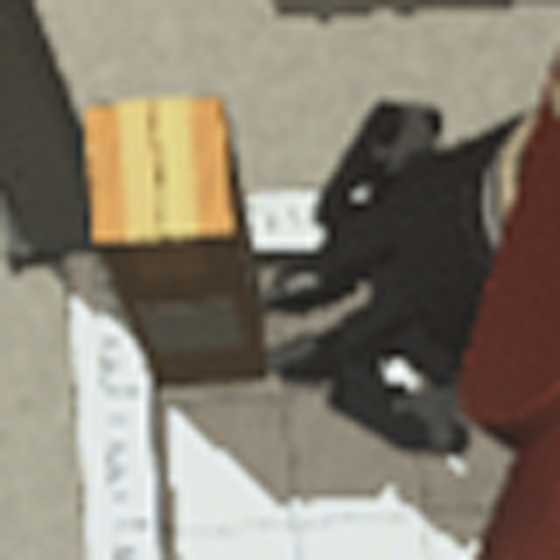

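```bash

for i in 1 2 3 ; do python3 -m creep '[[0,0,0,0.0008,0,0.0006,0.19],[0,0,0,0.0004,0,0.0003,0.19],[0,0,0,0,0,0,0.19]]' | egrep 'pos|force'; done
python3 -c "
from h import *
rep()
im=manip.grab_frame('top'); cv2.imwrite('pics/top17.png',im)"
```

```text
tool_pos: [0.7008, 0.0273, 0.0243]
contact_force: [-4.1, -13.7, 6.6]
tool_pos: [0.7008, 0.0274, 0.0243]
contact_force: [-4.4, -18.7, 7.2]
tool_pos: [0.7009, 0.0275, 0.0244]
contact_force: [-5.9, -22.9, 8.8]
t 22.18 tcp [0.7009 0.0275 0.0244] corner [-0.0302 -0.0524] F [ -5.9 -22.9   8.8] q [-0.28  0.52  1.5   0.57  1.39 -0.54] w 0.19
axes in corner frame
 [[ 0.001  1.     0.002]
 [ 0.824 -0.002  0.566]
 [ 0.566  0.002 -0.824]]
```

The side fence is reached at the expected position (tip at y = -0.0525). I firm up the push, back off and check.

```bash

for i in 1 2  ; do python3 -m creep '[[0,0,0,0.0012,0,0.0009,0.19],[0,0,0,0.0008,0,0.0006,0.19],[0,0,0,0,0,0,0.19]]' | egrep 'pos|force'; done
python3 -m creep '[[0,0,0,-0.005,0,-0.0034,0.19],[0,0,0,-0.012,0,-0.008,0.19],[0,0,0,-0.02,0,-0.014,0.19],[0,0,0,-0.02,0,-0.014,0.19],[0,0,0,0,0,0,0.19]]'
cat >> h.py <<'E'
def ovl(n,im,b,k,cen,yr,col):
    x0,y0,x1,y1=b
    q=np.array([(22,22),(22,-22),(-22,-22),(-22,22)])/1000; r=np.radians(yr); m=np.array([[np.cos(r),-np.sin(r)],[np.sin(r),np.cos(r)]])
    w=C+(q@m.T+cen)@Rc.T
    for z in(.01,.24):
        p=((pj(n,np.c_[w,[z]*4])-[x0,y0]+.5)*k-.5).round().astype(int); cv2.polylines(im,[p],True,col,1)
    for fp in (np.array([(0,0),(0,-.384)]),np.array([(0,0),(-.324,0)])):
        p=((pj(n,np.c_[C+fp@Rc.T,[.04]*2])-[x0,y0]+.5)*k-.5).round().astype(int); cv2.polylines(im,[p],False,(255,0,255),1)
def look(tag,cen=(-.022,-.022)):
    for n,b,k in(('top',(190,90,270,165),7),('side',(260,105,335,190),7)):
        f=manip.grab_frame(n); cv2.imwrite(f'pics/{n}{tag}.png',f); x0,y0,x1,y1=b
        im=cv2.resize(f[y0:y1,x0:x1],None,fx=k,fy=k,interpolation=cv2.INTER_CUBIC); cv2.imwrite(f'pics/raw_{n}{tag}.png',im)
        ovl(n,im,b,k,np.array(cen),0,(0,255,0)); cv2.imwrite(f'pics/ov_{n}{tag}.png',im)
E
python3 -c "
from h import *
rep(); look('18')"
```

```text
tool_pos: [0.7009, 0.0276, 0.0244]
contact_force: [-7.3, -30.1, 9.4]
tool_pos: [0.7009, 0.0277, 0.0244]
contact_force: [-9.1, -37.6, 12.7]
time: 23.15
tool_pos: [0.7053, -0.0337, 0.022]
tool_rot: [-0.22, 0.65, 0.698, 0.205]
contact_force: [-0.2, 0.1, -0.2]
gripper_width: 0.193
t 23.15 tcp [ 0.7053 -0.0337  0.022 ] corner [-0.0304 -0.1137] F [-0.2  0.1 -0.2] q [-0.36  0.56  1.45  0.55  1.44 -0.6 ] w 0.19
axes in corner frame
 [[ 0.003  1.     0.003]
 [ 0.819 -0.005  0.573]
 [ 0.574  0.001 -0.819]]
```

View pics/ov_top18.png

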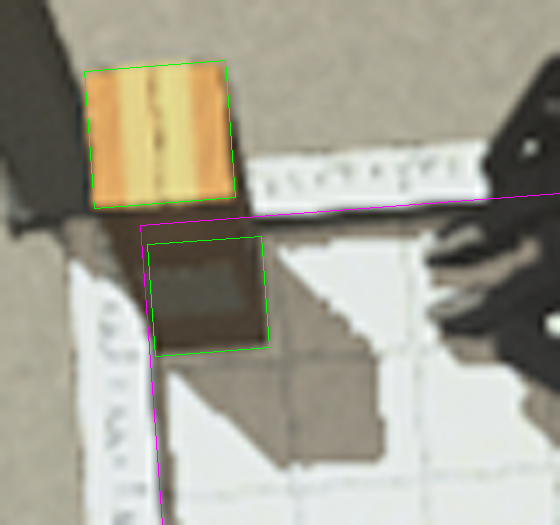

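View pics/ov_side18.png

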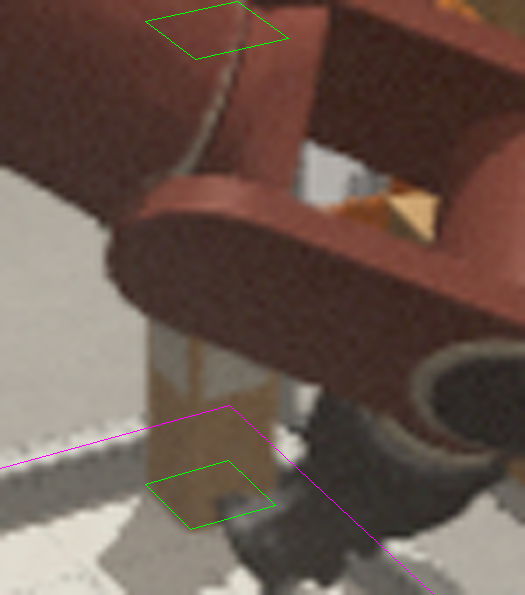

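View pics/raw_top18.png

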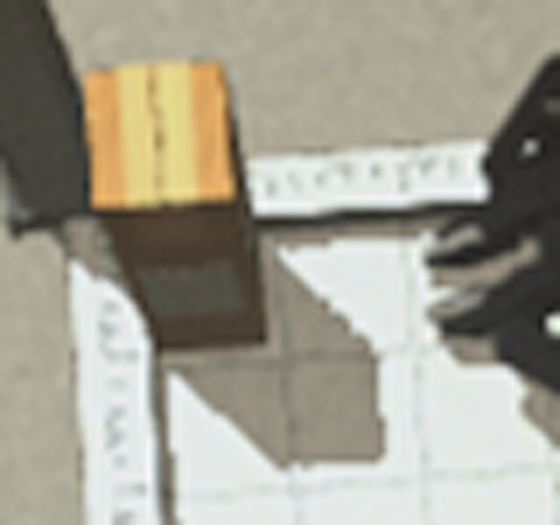

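Home to within about 1–2 mm, with perhaps 1.5° of turn left against the back fence. I go round for a last firm nudge toward the back fence.

```bash
python3 -m creep '[[0,0,0,0,0,-0.035,0.19],[0,0,0,0,-0.01,-0.035,0.19],[0,0,0,0,-0.02,-0.035,0.19],[0,0,0,0,-0.03,-0.025,0.19],[0,-7,0,0,-0.03,0,0.19],[0,-7,0,0,-0.02,0,0.19],[0,-7,0,0,0,0,0.19],[0,-7,0,0,0,0,0.19],[0,-7,0,0,0,0,0.19],[0,0,0,0,0,0,0.19]]'
python3 -m creep '[[0,0,6.9,0,0,0,0.19],[0,0,6.9,0,0,0,0.19],[0,0,6.9,0,0,0,0.19],[0,0,6.9,0,0,0,0.19],[0,0,6.9,0,0,0,0.19],[0,0,6.9,0,0,0,0.19],[0,0,6.9,0,0,0,0.19],[0,0,6.9,0,0,0,0.19],[0,0,6.9,0,0,0,0.19],[0,0,6.9,0,0,0,0.19],[0,0,6.9,0,0,0,0.19],[0,0,6.9,0,0,0,0.19],[0,0,7.1,0,0,0,0.19],[0,7,0,0,0,0,0.19],[0,7,0,0,0,0,0.19],[0,7,0,0,0,0,0.19],[0,7,0,0,0,0,0.19],[0,7,0,0,0,0,0.19],[0,0,0,0,0,0,0.19]]'
python3 -c "
from h import *
rep((-.115,-.031,.08))
im=manip.grab_frame('top'); cv2.imwrite('pics/top19.png',im)"
```

```text
time: 24.08
tool_pos: [0.6002, -0.108, 0.1291]
tool_rot: [0.001, 0.678, 0.735, 0.0]
contact_force: [-0.6, 0.8, -0.4]
gripper_width: 0.189
time: 25.67
tool_pos: [0.5946, -0.1106, 0.1215]
tool_rot: [-0.015, 0.954, 0.035, 0.297]
contact_force: [-1.2, 0.2, -2.3]
gripper_width: 0.191
t 25.67 tcp [ 0.5946 -0.1106  0.1215] corner [-0.1466 -0.182 ] F [-1.2  0.2 -2.3] q [-0.44 -0.21  2.14  0.44  0.73  0.79] w 0.19
axes in corner frame
 [[ 0.823 -0.     0.567]
 [-0.004 -1.     0.006]
 [ 0.567 -0.008 -0.823]]
tool shift [ 0.0018 -0.1507  0.053 ] world [ 0.02    0.153  -0.0415]
```

View pics/top19.png

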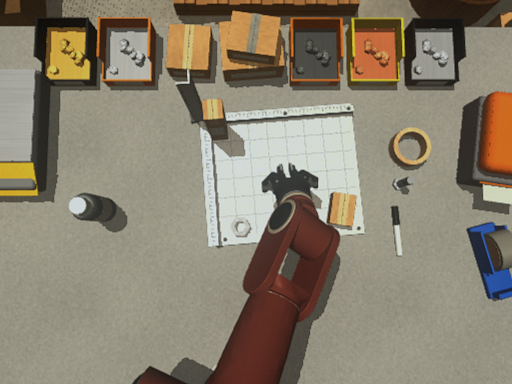

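```bash
python3 -m creep '[[0,0,0,0.0005,-0.0377,0.0133,0.19],[0,0,0,0.0005,-0.0377,0.0133,0.19],[0,0,0,0.0005,-0.0377,0.0133,0.19],[0,0,0,0.0005,-0.0377,0.0133,0.19],[0,0,0,0,0,0,0.19],[0,0,0,0,0,0,0.19]]'
python3 -c "
from h import *
rep((-.1,-.0315,.0235))"
```

```text
time: 26.22
tool_pos: [0.6224, 0.0428, 0.0865]
tool_rot: [-0.012, 0.953, 0.039, 0.3]
contact_force: [-0.3, -0.9, 1.1]
gripper_width: 0.188
t 26.22 tcp [0.6224 0.0428 0.0865] corner [-0.1072 -0.0311] F [-0.3 -0.9  1.1] q [-0.1  -0.13  2.13  0.2   0.54  1.25] w 0.19
axes in corner frame
 [[ 0.82   0.005  0.572]
 [ 0.004 -1.     0.003]
 [ 0.572 -0.    -0.82 ]]
tool shift [-0.0301  0.0004  0.0558] world [ 0.0073  0.0002 -0.063 ]
```

```bash
python3 -m creep '[[0,0,0,-0.015,0,0.028,0.19],[0,0,0,-0.0151,0.0005,0.0278,0.19],[0,0,0,0,0,0,0.19],[0,0,0,0,0,0,0.19]]' | egrep 'pos|force'
python3 -c "
from h import *
rep((-.06,-.0315,.0235))"
```

```text
tool_pos: [0.6282, 0.0391, 0.0216]
contact_force: [0.0, 0.3, 0.1]
t 26.55 tcp [0.6282 0.0391 0.0216] corner [-0.1018 -0.0352] F [0.  0.3 0.1] q [-0.1   0.01  2.14  0.26  0.41  1.19] w 0.19
axes in corner frame
 [[ 0.822 -0.001  0.57 ]
 [-0.001 -1.     0.   ]
 [ 0.57  -0.001 -0.822]]
tool shift [ 0.0354 -0.0038  0.0223] world [0.0414 0.0069 0.0019]
```

```bash
python3 -m creep '[[0,0,0,0.009,-0.002,0.005,0.15],[0,0,0,0.009,-0.0018,0.0056,0.15],[0,0,0,0.0085,0,0.0057,0.15],[0,0,0,0.0041,0,0.0028,0.15],[0,0,0,0.0025,0,0.0017,0.15],[0,0,0,0,0,0,0.15]]' | egrep 'pos|force'
for i in 1 2 3 ; do python3 -m creep '[[0,0,0,0.0012,0,0.0008,0.15],[0,0,0,0.0012,0,0.0008,0.15],[0,0,0,0,0,0,0.15]]' | egrep 'pos|force'; done
python3 -c "
from h import *
rep()"
```

```text
tool_pos: [0.6686, 0.0465, 0.0266]
contact_force: [-0.1, -0.4, -0.3]
tool_pos: [0.6698, 0.0468, 0.025]
contact_force: [-0.1, 0.2, -0.0]
tool_pos: [0.673, 0.0471, 0.0252]
contact_force: [0.7, -0.3, -0.2]
tool_pos: [0.6761, 0.0473, 0.0254]
contact_force: [-0.2, -0.2, -0.0]
t 27.8 tcp [0.6761 0.0473 0.0254] corner [-0.0534 -0.0308] F [-0.2 -0.2 -0. ] q [-0.08  0.11  2.02  0.22  0.41  1.24] w 0.16
axes in corner frame
 [[ 0.819  0.     0.574]
 [ 0.    -1.     0.   ]
 [ 0.574  0.    -0.819]]
```

```bash

for i in 1 2 3 4 5; do python3 -m creep '[[0,0,0,0.0007,0,0.0006,0.15],[0,0,0,0.0004,0,0.0003,0.15],[0,0,0,0,0,0,0.15]]' | egrep 'pos|force'; done
```

```text
tool_pos: [0.677, 0.0474, 0.025]
contact_force: [-2.2, -1.2, 1.9]
tool_pos: [0.6774, 0.0475, 0.0249]
contact_force: [-16.5, -2.8, 12.4]
tool_pos: [0.6776, 0.0475, 0.0247]
contact_force: [-30.6, -4.6, 23.4]
tool_pos: [0.6777, 0.0476, 0.0245]
contact_force: [-45.3, -7.0, 35.2]
tool_pos: [0.6779, 0.0476, 0.0244]
contact_force: [-60.6, -9.7, 47.4]
```

```bash
python3 -m creep '[[0,0,0,-0.004,0,-0.0027,0.15],[0,0,0,-0.01,0,-0.007,0.15],[0,0,0,-0.03,0,-0.02,0.15],[0,0,0,-0.03,0,-0.02,0.15],[0,0,0,0,0,0,0.15]]'| egrep 'time|pos|force'
python3 -c "
from h import *
rep(); look('20')"
```

```text
time: 29.47
tool_pos: [0.5846, 0.042, 0.0167]
contact_force: [-2.2, 0.4, -1.1]
t 29.47 tcp [0.5846 0.042  0.0167] corner [-0.145  -0.0291] F [-2.2  0.4 -1.1] q [-0.11 -0.08  2.23  0.26  0.41  1.18] w 0.15
axes in corner frame
 [[ 0.826  0.001  0.564]
 [-0.001 -1.     0.003]
 [ 0.564 -0.002 -0.826]]
```

View pics/ov_top20.png

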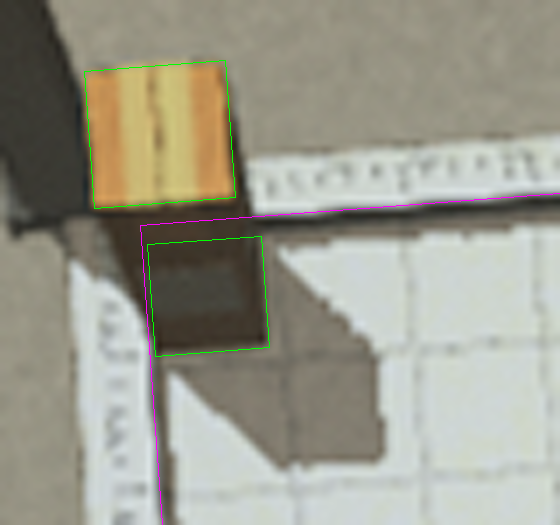

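View pics/raw_top20.png

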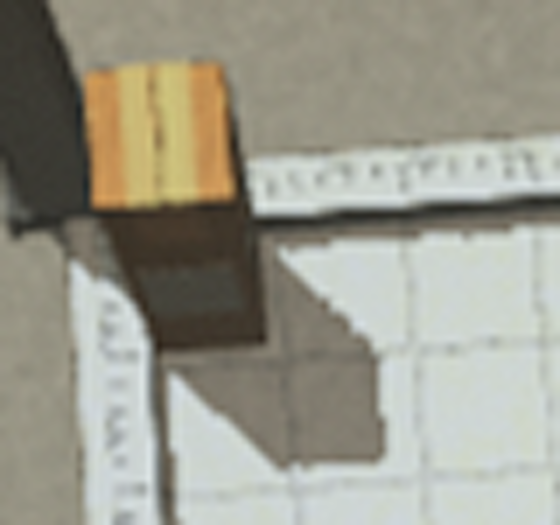

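View pics/ov_side20.png

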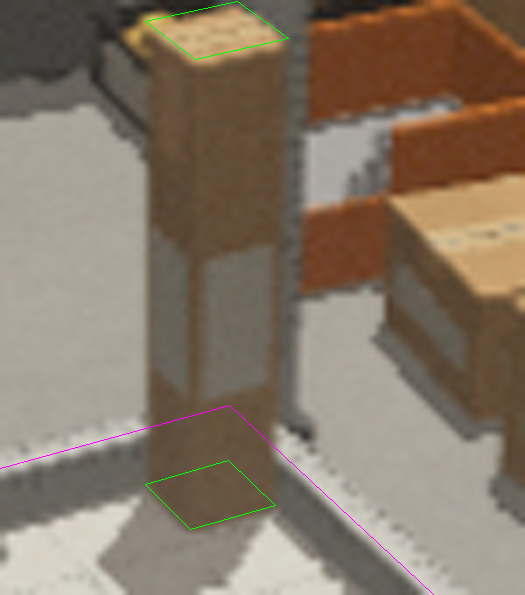

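```bash
python3 - <<'E'
from h import *
im=cv2.imread('pics/top20.png'); k=8
big=cv2.resize(im,None,fx=k,fy=k,interpolation=cv2.INTER_CUBIC)
hsv=cv2.cvtColor(big,cv2.COLOR_BGR2HSV)
for vt in (110,125,140):
    m=((hsv[...,1]>70)&(hsv[...,2]>vt)).astype(np.uint8); m[:90*k]=0; m[125*k:]=0; m[:,:195*k]=0; m[:,232*k:]=0
    cs,_=cv2.findContours(m,0,1); c=max(cs,key=cv2.contourArea)[:,0].astype(float)
    P=bp('top',(c+.5)/k-.5,.24)[:,:2]; L=(P-C)@Rc*1000
    r=cv2.minAreaRect(L.astype(np.float32)); 
    out=[]
    mn,mx=L.min(0),L.max(0); ce=(mn+mx)/2
    for ax,sg in((0,-1),(0,1),(1,-1),(1,1)):
        o=1-ax; s=(np.sign(L[:,ax]-ce[ax])==sg)&(abs(L[:,o]-ce[o])<14)&(abs(L[:,ax]-ce[ax])>15)
        p=np.polyfit(L[s,o],L[s,ax],1); out.append((round(np.degrees(np.arctan(p[0]))*(1 if ax==1 else -1),2),round(np.polyval(p,ce[o]),1)))
    print(vt,r,out)
# fences: dark line upper boundary fit, gradient along columns
g=cv2.cvtColor(im,cv2.COLOR_BGR2GRAY).astype(float)
def edge(line): # strongest drop
    d=np.diff(cv2.resize(line.reshape(-1,1),(1,len(line)*8),interpolation=cv2.INTER_CUBIC).ravel()); return (np.argmin(d)+1)/8-.5+.5/8
pts=[]
for x in range(232,345):
    y=pj('top',[[*(C+Rc@[0,0]),.04]])  # approx line
    a=pj('top',[[*C,.04]])[0]; b=pj('top',[[*(C+Rc@[0,-.384]),.04]])[0]; yy=a[1]+(b[1]-a[1])*(x-a[0])/(b[0]-a[0]); y0=int(yy)-3
    pts.append((x,y0+edge(g[y0:y0+7,x])))
L=(bp('top',pts,.04)[:,:2]-C)@Rc*1000
p=np.polyfit(L[:,1],L[:,0],1); r=L[:,0]-np.polyval(p,L[:,1]); ok=abs(r)<2; p=np.polyfit(L[ok,1],L[ok,0],1); print('back rel yaw',-np.degrees(p[0]),'x at y=0',p[1],ok.sum(),r[ok].std())
pts=[]
for y in range(150,235):
    a=pj('top',[[*C,.04]])[0]; b=pj('top',[[*(C+Rc@[-.324,0]),.04]])[0]; xx=a[0]+(b[0]-a[0])*(y-a[1])/(b[1]-a[1]); x0=int(xx)-3
    pts.append((x0+edge(g[y,x0:x0+7]),y))
L=(bp('top',pts,.04)[:,:2]-C)@Rc*1000
p=np.polyfit(L[:,0],L[:,1],1); r=L[:,1]-np.polyval(p,L[:,0]); ok=abs(r)<2; p=np.polyfit(L[ok,0],L[ok,1],1); print('side rel yaw',np.degrees(p[0]),'y at x=0',p[1],ok.sum(),r[ok].std())
E
```

```text
110 ((-21.946609497070312, -22.007314682006836), (46.52019500732422, 46.109222412109375), 0.60661780834198) [(np.float64(0.69), np.float64(-44.8)), (np.float64(-0.01), np.float64(0.8)), (np.float64(-3.93), np.float64(-43.8)), (np.float64(1.86), np.float64(0.5))]
125 ((-21.790456771850586, -21.951248168945312), (46.19076156616211, 45.73992919921875), 1.0161139965057373) [(np.float64(0.75), np.float64(-44.4)), (np.float64(0.03), np.float64(0.8)), (np.float64(-3.18), np.float64(-43.3)), (np.float64(1.93), np.float64(0.2))]
140 ((-21.533634185791016, -21.810556411743164), (45.67845153808594, 44.96151351928711), 0.8792665600776672) [(np.float64(0.84), np.float64(-44.0)), (np.float64(0.12), np.float64(0.8)), (np.float64(-2.07), np.float64(-42.8)), (np.float64(2.12), np.float64(-0.1))]
back rel yaw 0.07583760285806007 x at y=0 0.04095601891763626 113 0.7479215279562977
side rel yaw -0.5329741078425113 y at x=0 -0.6178196217417519 49 0.8690878537697584
```

The sub-pixel fit puts the carton's centre at (-21.8, -21.9) mm with under 1° of turn, so it is home. I retract and check the whole scene.

```bash
python3 -m creep '[[0,0,0,0,0,-0.02,0.15],[0,0,0,0,0.01,-0.035,0.15],[0,0,0,0,0.03,-0.025,0.15],[0,0,0,0.01,0.03,-0.025,0.15],[0,0,0,0.01,0.03,-0.025,0.15],[0,0,0,0.01,0,-0.03,0.15],[0,0,0,0,0,0,0.15],[0,0,0,0,0,0,0.15]]'
python3 -c "
from h import *
rep(); look('21')"
```

```text
time: 30.23
tool_pos: [0.5372, -0.0658, 0.1768]
tool_rot: [-0.009, 0.952, 0.036, 0.304]
contact_force: [-0.2, 0.4, -1.2]
gripper_width: 0.151
t 30.23 tcp [ 0.5372 -0.0658  0.1768] corner [-0.2004 -0.1329] F [-0.2  0.4 -1.2] q [-0.4  -0.5   2.26  0.35  0.85  0.94] w 0.15
axes in corner frame
 [[ 0.815 -0.002  0.58 ]
 [ 0.001 -1.    -0.004]
 [ 0.58   0.004 -0.815]]
```

View pics/top21.png

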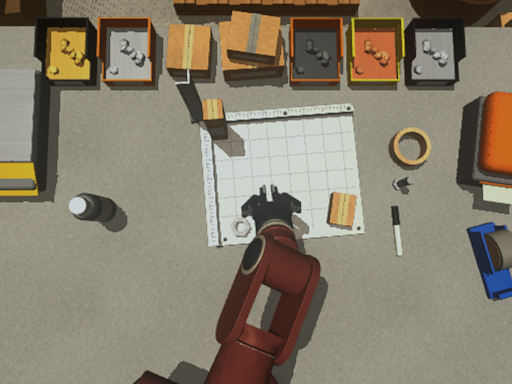

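View pics/side21.png

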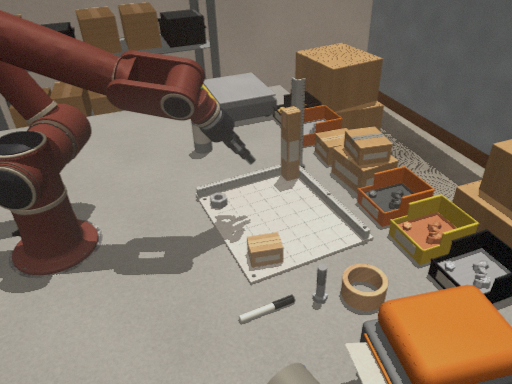

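The carton stands upright in the corner, at (214,110) in the top view. The nut (241,227), squat carton (342,210), can, tape, bolt and pen are where they were. The arm is clear.

```bash
python3 -c "
from plant import manip
print(manip.job_done())"
```

```text
the job is handed in; nothing more can be done
None
```

The tall carton is home in the corner, upright and against both fences, and I handed the job in at about 30 s of the 61 s allowed.

I pushed it about 20 mm above the plate with the tool leaned 35°, so only the fingertips touched it. It went to the back fence first, then along that fence to the side fence, and got a last nudge toward the back fence.

- **Mended on the way:** my first push to the back fence turned the carton about 5.5° past square, and a second push with shut fingers did not correct it. I opened the fingers slightly (about 20 mm, never around the carton) and squared it with both fingertips.
- **Final checks:** the tips met resistance where expected at both fences. The wrist force peaked at about 78 N of the 120 N limit, during the last nudge.
- **Measured position:** a fit to the top view gives the centre at about (-21.8, -21.9) mm, against a target of (-22, -22). The turn came out as 0.6–1.0°. The carton's left and right edges fitted less cleanly, at -2 to -4° and +2°, and I put that down to blur. The side-view overlay agrees with the carton being home.
- **Surroundings:** by eye, none of the other items moved, and the arm was clear when I handed in.

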